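# Wind the sample to its stop and hold the sprung gauge on the marked spot

## Task

Wind the crank of the small measuring stage clockwise (seen from above) until the carriage with the sloping green sample plate rests against its stop. Then take the orange pen-shaped gauge out of its grey holder and hold its sprung nose lightly on the red dot, inside the white ring, with the gauge square to the sloping plate and the nose pushed about half way in. Keep the gauge in the gripper and finish while holding it there, pressed and still; do not press hard on the plate, and leave the other things on the bench where they are.

Things in the scene. Friction and masses are not known exactly. Their poses are not given: they have to be found in the camera images.
- stage: fixed measuring stage: grey base 110 x 290 x 18 mm; origin under it on the bench, x across, y along (base from y = -121 to +169), z up. At y = +115 a blue gearbox 70 x 70 with the crank disc (radius 50, top at z = 60, hub to 66). At y = -96 a dark stop block 80 wide, top at z = 54, with a red button. Between them the carriage, 90 x 70 mm, on two rails
- carriage_travel (a joint): travel of the carriage along the stage's -y, m: 0 = nearest the crank, 0.050 = against the stop (it cannot go farther). Driven by the crank only, 30 mm a full crank turn; it stays where it is left
- crank (a joint): crank angle, rad, 0 to 10.47, grows clockwise seen from above; drives the carriage (10.47 = at the stop; starts 0.8 to 1.5 turns short of it). Turning takes about 2 to 4 N at the handle
- crank_handle (a point): upright black crank handle, 18 mm thick, 50 tall, spinning freely on its pin; the point is on its axis at grip height, 34 mm above its foot, 16 below its top, about 96 above the bench. It runs round the crank axis at radius 40 mm, so a gripper pointing straight down can hold it and lead it round without turning the wrist
- crank_axis (a point): point on the upright crank axis, at the height of crank_handle; fixed to the stage
- carriage: aluminium carriage with a green sample plate 60 x 60 x 4 mm fixed on it, sloping 20 degrees: the plate's low edge is at the stop's side. Origin at the middle of the plate's underside, z square to the plate, out of its face (leans 20 degrees towards the stage's -y, the stop's side); x along the stage's x
- spot (a point): the red dot, 5 mm across, on the sample plate's face, at its middle; white ring round it 22 mm inside and 28 mm outside diameter; about 60 mm above the bench
- holder: grey holder block 70 x 70 x 68 mm, fixed to the bench, with an upright 21 mm hole through its middle; origin at the middle of its underside
- gauge: round pen-shaped gauge, 137 mm long, 0.15 kg, standing nose down in the holder. Origin on its axis at the shoulder, resting on the holder's top; z along it, away from the nose. Orange grip (hold here) 27 mm thick, z = 0 to 76; white barrel 17 thick, z = -45 to 0, in the hole; sprung steel nose pin 8 thick, z = -61 to -45. Lift straight up over 61 mm to clear the holder
- gauge_nose (a joint): how far the nose is pushed in, m: 0 out (16 mm of pin shows), 0.014 fully in; spring 1 N at first touch, plus 0.4 N a mm
- gauge_tip (a point): rounded end of the nose pin (8 mm thick), 61 mm below the gauge's origin when the nose is out
- amber_bottle_1: brown reagent bottle with blue cap, 70 mm thick, 147 high; leave alone
- amber_bottle_2: second such bottle; leave alone
- kbr_jar: white powder jar with green band, 62 mm thick, 83 high; leave alone
- die_body: steel die body, 52 mm thick, 52 high, small side nipple; leave alone
- agate_mortar: tan agate mortar bowl, 66 mm wide, 30 high; leave alone
Mind the look-alikes: they are no part of the job. What is shaped like the gauge but purple or yellow is not meant.

How it is judged:
By the outcome, as a careful person would: the job done as asked, in the order asked, and still so for the second after the job is handed in, while the arm keeps its last pose, push and grip.
It also fails if it takes over 64 s, if anything falls off the work surface, if the arm or the gripper's body presses on something with over 40 N, if the wrist force passes 120 N, or if a joint passes its speed limit or range.

## Robot

A 6-joint arm with a two-finger parallel gripper is mounted at the origin on a cart in front of the work surface, level with it; the furniture and walls round the work are solid. World frame = base frame: x ahead of the robot, y to its left, z up, the work surface at z = 0. Lengths are in mm, angles in rad, forces in N, time in s.
With the tool pointing down it reaches from about 400 to 925 mm from the base axis. Payload 12.5 kg.
Tool frame: the origin (TCP) lies on the mounting face of the last link; the fingertips stand 190 mm ahead of it and the grasp point (between the pads) lies 171 mm ahead of it (env.tcp_to_tips is the distance from the TCP to the fingertips, in mm); x points along the fingers, y is the direction in which the jaws open and shut, and the axes are right-handed (so a half turn about x gives the same grasp; the last joint's range is limited). The gripper opens to 95 mm and grips with 3 to 60 N. Pads are 20 mm wide; open, the fingers measure 119 mm over their backs; the gripper's body (75 mm by 180 mm) begins 59 mm behind the grasp point.
Start: joints at [-1.403, 0.491, 1.559, -0, 1.092, -0.106], TCP at [169.015, -601.713, 404.761] pointing down, gripper open.
Joint ranges: [-3.1, 3.1], [-0.84, 2.19], [0.05, 2.79], [-1.13, 4.28], [0.06, 2.93], [-2.69, 2.69]. Speed limits (rad/s): [2.22, 2.22, 2.79, 3.14, 3.14, 3.14].

## Interface

Orientations are given as [roll, pitch, yaw] about the fixed x, y, z axes, in that order (R = Rz(yaw) Ry(pitch) Rx(roll)).
In Python, from cell import monitor, cams, job, env gives the robot as it stands. The module is installed in compiled form; this text tells all that it offers.
- The arm moves only by the tool apply_moves, never from a script. Its argument "series" is a list of rows, each a list of 3 entries, a list of its own where there are three numbers: the closure, from -1 (fully open) to 1 (shut), so that 0 is half open, then the shift along the tool's x, y, z in cm, then the turn about the tool's x in rad. A call has 1 to 20 rows; each row is the pose to reach, as a shift and turn from the pose commanded when the call began, along the tool's axes at that moment; what a row does not reach only later rows make up. A row lasts 1/8 s, in which the tool goes at most 62.5 mm and 10.7 degrees, less where a joint would pass 70% of its speed; a pose out of reach is approached as far as the arm can. A call with a gripper value outside its range is refused whole. The fingers move at their own pace and stop on an object; the grip force is fixed at half the most. Time passes only in rows, so rows that repeat a pose let the fingers close. It gives the time, the measured TCP pose, the force and the opening at its end, in the units of the state.
- monitor.state(): the state, without advancing time (a new reading comes with each control period).
- cams.read_camera(name): name is "scene" or "top"; returns a dict with "image" (480x640x3 uint8, red, green, blue), "fx", "fy", "cx", "cy" (pixels), "k1" (the pictures are not rectified: a ray, as slopes to the right and down, at radius r is drawn at 1 + k1 r^2 times it, then the intrinsics apply), "position" and "orientation" of the camera in the world. Camera axes: x right, y down, z forward; pixel columns grow to the right and rows downward; lengths in mm; the calibration is good to about 2 mm. A picture is of the moment at which its call begins. There is no depth.
- job.job_done(): hands the job in, once; it reports no verdict.
The state is a dict: "t": time; "joints": joint angles; "qvel": joint speeds; "tau": joint torques, N m; "eef_pos": TCP position; "tcp_rot": TCP orientation; "ft_force": force on the tool from outside, world axes, zero at the start; "moment": the same for the moment, N m; "opening": opening from 0.0 (shut) to 1.0 (fully open).
Only numpy, scipy, OpenCV 4.12 (cv2) and the standard library are available. Lean on these libraries where they do the work, as an engineer would, in place of code of your own. Each camera call takes 0.05 s, during which the arm holds its last target. There are 200 camera calls.

## Working session

There is one attempt and no reset: what is moved stays moved. The work goes in short steps, Python scripts to look and compute and a tool call to move; the robot and the scene stay as the last step left them, time stands still between calls to the robot, and variables do not carry over. Pictures are saved under pics/ and viewed, about 8 in all and at most 12, crops included, and the job is handed in when it is done.

Besides the shell and the picture viewer there is one more tool, called in YAML: its name, and indented under it one key for each argument. apply_moves: Moves the arm, as the interface text tells. Its arguments: {"type":"object","properties":{"series":{"type":"array"}},"required":["series"]}

```bash
mkdir -p pics; cat > h.py <<'E'
import numpy as np, cv2
from scipy.spatial.transform import Rotation as R
from cell import monitor,cams,job,env
def Rm(o):
    o=np.array(o,float)
    if o.shape==(3,3): return o
    return R.from_euler('xyz',o).as_matrix() if o.size==3 else R.from_quat(o).as_matrix()
def ray(c,u,v):
    d=np.array([(u-c['cx'])/c['fx'],(v-c['cy'])/c['fy']]); s=d.copy()
    for _ in range(30): s=d/(1+c['k1']*(s@s))
    r=Rm(c['orientation'])@np.array([s[0],s[1],1.]); return np.array(c['position'],float),r/np.linalg.norm(r)
def atz(c,u,v,z):
    p,r=ray(c,u,v); return p+r*(z-p[2])/r[2]
def proj(c,P):
    q=Rm(c['orientation']).T@(np.array(P,float)-np.array(c['position'],float)); s=q[:2]/q[2]; s=s*(1+c['k1']*(s@s))
    return np.array([s[0]*c['fx']+c['cx'],s[1]*c['fy']+c['cy']])
def save(c,n): cv2.imwrite('pics/'+n,cv2.cvtColor(c['image'],cv2.COLOR_RGB2BGR))
def tri(c1,u1,c2,u2):
    p,a=ray(c1,*u1);q,b=ray(c2,*u2)
    s=np.linalg.lstsq(np.c_[a,-b],q-p,rcond=None)[0]
    A=p+a*s[0];B=q+b*s[1];return (A+B)/2,np.linalg.norm(A-B)
E
python3 - <<'E'
from h import *
for n in('scene','top'):
    c=cams.read_camera(n); save(c,n+'1.png'); print({k:v for k,v in c.items() if k!='image'})
print(monitor.state(),env.tcp_to_tips)
E
```

```text
{'fx': 570.0989849810582, 'fy': 570.0989849810582, 'cx': 316.1266456556496, 'cy': 240.92779391028662, 'k1': -0.14979100446796578, 'position': array([-200.1135063 ,  918.78781639,  850.27834095]), 'orientation': array([-2.12064904,  0.0188426 , -2.44217065])}
{'fx': 553.1890842215378, 'fy': 553.1890842215378, 'cx': 324.3096105073652, 'cy': 245.1054270295255, 'k1': -0.06337964654076017, 'position': array([ 313.07465782,   20.66489524, 1740.54031762]), 'orientation': array([-2.98219354, -0.00303036, -1.55342769])}
{'t': 0.1, 'joints': array([-1.40261844e+00,  4.91466784e-01,  1.55939380e+00, -3.76211830e-05,
        1.09170333e+00, -1.05620627e-01]), 'qvel': array([-5.44196324e-05, -2.16348795e-03, -2.43727150e-03,  1.22347595e-03,
       -4.13216357e-04, -1.03418325e-04]), 'tau': array([ 1.89155435e-03, -6.13623548e+01, -2.58604270e+01,  6.93514547e-02,
        4.70529101e-02, -4.37153221e-05]), 'eef_pos': array([ 168.99483371, -601.68205288,  404.23846357]), 'tcp_rot': array([-1.64207427,  1.5698245 ,  1.77333425]), 'ft_force': array([-0.18379667, -0.30884094, -0.21674425]), 'moment': array([-0.01078347,  0.02282819, -0.00730993]), 'opening': 1.0037167864991428} 190.1
```

View pics/scene1.png

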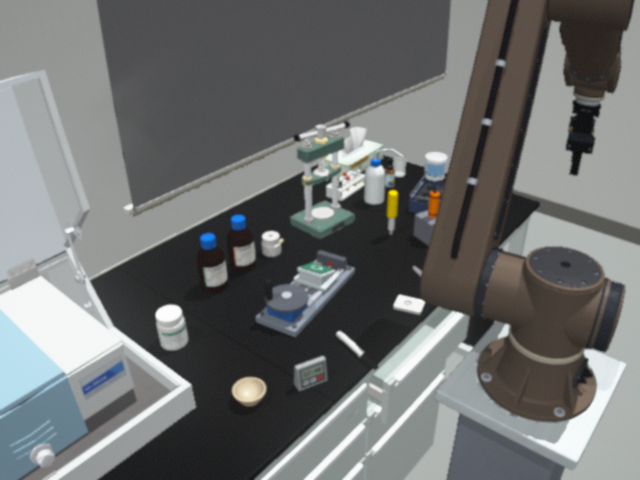

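View pics/top1.png

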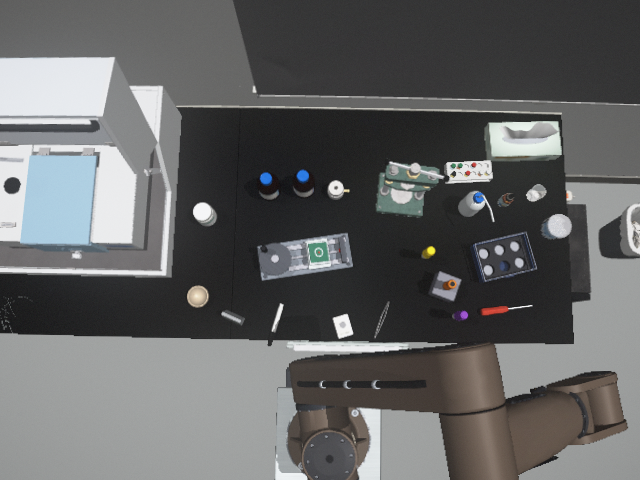

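The top view shows the stage with its crank disc at about (275,258), the ring at about (319,253), and the holder with the orange gauge at about (449,285). The scene view shows the crank at about (288,297) and the gauge at about (435,203). I'll make one composite crop to measure from.

```bash
python3 - <<'E'
import cv2,numpy as np
t=cv2.imread('pics/top1.png');s=cv2.imread('pics/scene1.png')
z=lambda i,x,y,w,h,W,H:cv2.resize(i[y:y+h,x:x+w],(W,H),interpolation=cv2.INTER_CUBIC)
a=np.hstack([z(t,250,225,110,60,550,300),z(t,425,260,50,60,250,300)])
b=np.hstack([z(s,250,240,110,100,330,300),z(s,400,170,60,100,180,300)])
b=np.hstack([b,np.zeros((300,800-b.shape[1],3),np.uint8)])
cv2.imwrite('pics/c1.png',np.vstack([a,b]))
E
```

```text
(no output)
```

View pics/c1.png

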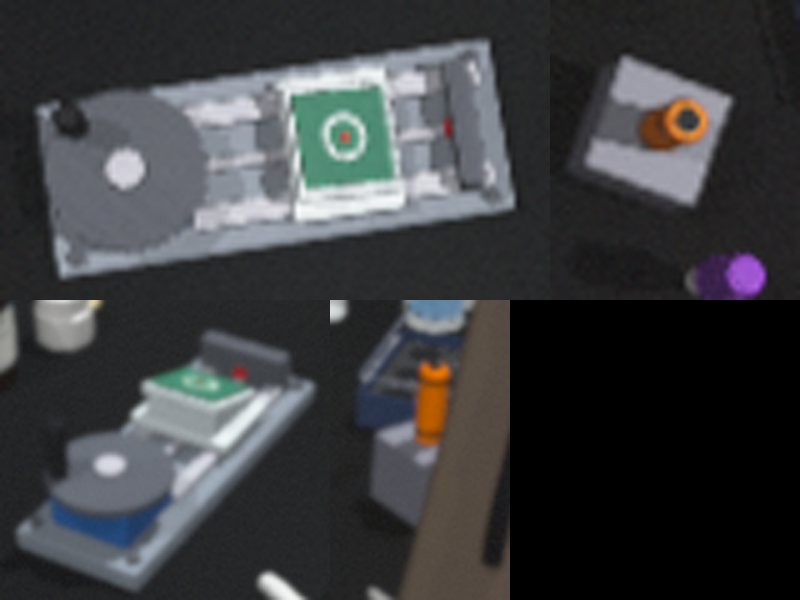

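The composite shows the base corners, hub, handle (dark, at (70,117)), red dot, holder top corners and gauge top clearly.

```bash
cat > m.py <<'E'
from h import *
from scipy.optimize import least_squares
T=cams.read_camera('top');S=cams.read_camera('scene')
t=lambda x,y:((x+.5)/5+249.5,(y+.5)/5+224.5)
t2=lambda x,y:((x-550+.5)/5+424.5,(y+.5)/5+259.5)
s=lambda x,y:((x+.5)/3+249.5,(y-300+.5)/3+239.5)
loc=[(-55,169,18),(55,169,18),(-55,-121,18),(55,-121,18),(0,115,66)]
pt=dict(a=(37,105),b=(490,40),c=(517,207),d=(60,278),hub=(125,168))
print('corners',[atz(T,*t(*pt[k]),18).round(1) for k in 'abcd'])
print('hub',atz(T,*t(125,168),66).round(1),tri(T,t(125,168),S,s(110,464)))
print('dot',atz(T,*t(345,136),60).round(1),tri(T,t(345,136),S,s(203,382)))
print('handle',atz(T,*t(70,110),112).round(1),atz(T,*t(72,122),70).round(1))
print('holder',[atz(T,*t2(*p),68).round(1) for p in[(622,55),(733,100),(695,207),(585,165)]])
print('gauge',atz(T,*t2(688,121),144).round(1))
def Lc(p,l):
    c,n=np.cos(p[2]),np.sin(p[2]);return np.array([p[0]+c*l[0]-n*l[1],p[1]+n*l[0]+c*l[1],l[2]])
# stage +y points to crank (image left). x = y rotated -90
obs=[]
L={'a':(55,169,18),'d':(-55,169,18),'b':(55,-121,18),'c':(-55,-121,18),'hub':(0,115,66)}
def f(p,L=L):return np.concatenate([proj(T,Lc(p,L[k]))-t(*pt[k]) for k in L])
for sg in(0,np.pi):
    r=least_squares(f,[450,100,sg],x_scale=[10,10,.1]);print('stage',r.x,r.cost,r.fun.round(2))
E
python3 m.py
```

```text
corners [array([584.7, 232.6,  18. ]), array([631.5, -52.8,  18. ]), array([525.3, -70.9,  18. ]), array([475.5, 214.2,  18. ])]
hub [539.1 171.4  66. ] (array([538.501902  , 170.95020552,  66.1575173 ]), np.float64(1.4427731845386793))
dot [562.2  37.4  60. ] (array([560.37122428,  36.29809587,  61.32431718]), np.float64(3.8667151861811817))
handle [567.2 201.2 112. ] [566.3 204.4  70. ]
holder [array([ 509.5, -330.9,   68. ]), array([ 483. , -398.6,   68. ]), array([ 417.6, -374.1,   68. ]), array([ 442. , -307.4,   68. ])]
gauge [ 462.6 -352.9  144. ]
stage [5.58257089e+02 5.73102459e+01 1.67600172e-01] 0.20472202600727893 [-0.18  0.12 -0.17 -0.11  0.02 -0.38  0.1   0.34  0.23  0.01]
stage [5.58257090e+02 5.73102458e+01 1.67600173e-01] 0.20472202600727651 [-0.18  0.12 -0.17 -0.11  0.02 -0.38  0.1   0.34  0.23  0.01]
```

```bash
cat >> h.py <<'E'
ST=(558.26,57.31,.1676)
AX=np.array([ST[0]-np.sin(ST[2])*115,ST[1]+np.cos(ST[2])*115])
def toolR(): return Rm(monitor.state()['tcp_rot'])
E
python3 - <<'E'
from h import *
np.set_printoptions(suppress=True,precision=4)
s=monitor.state();M=toolR();print(M,s['eef_pos'],AX)
T=cams.read_camera('top')
for n,u,zs in(('purple',(464,314.5),(76,137)),('yellow',(430.5,251),(76,137))):print(n,[atz(T,*u,z).round() for z in zs])
sx=np.array([np.cos(ST[2]),np.sin(ST[2]),0])
y=M[:,1];z=M[:,2]
for g in(1,-1):print('turn',np.arctan2(g*sx@z,g*sx@y))
for nm,P in(('handle',[565.4,200.8,96+171]),):print(nm,M.T@(np.array(P)-s['eef_pos'])/10)
E
```

```text
[[-0.0001  0.2704 -0.9628]
 [ 0.0006 -0.9628 -0.2704]
 [-1.     -0.0006 -0.0001]] [ 169.0195 -601.705   404.3913] [539.0761 170.6986]
purple [array([ 377., -403.,   76.]), array([ 375., -388.,  137.])]
yellow [array([ 568., -304.,   76.]), array([ 559., -292.,  137.])]
turn -1.4645959574943352
turn 1.676996696095458
handle [ 13.7834 -66.5349 -59.8599]
```

apply_moves:
  series:
    - [-1,[0,-18.6,-34.4],-1.465]
    - [-1,[0,-18.6,-34.4],-1.465]
    - [-1,[0,-18.6,-34.4],-1.465]
    - [-1,[0,-18.6,-34.4],-1.465]
    - [-1,[0,-18.6,-34.4],-1.465]
    - [-1,[0,-18.6,-34.4],-1.465]
    - [-1,[0,-18.6,-34.4],-1.465]
    - [-1,[0,-40.2,-42.5],-1.465]
    - [-1,[0,-40.2,-42.5],-1.465]
    - [-1,[0,-40.2,-42.5],-1.465]
    - [-1,[0,-40.2,-42.5],-1.465]
    - [-1,[4.7,-66.5,-59.9],-1.465]
    - [-1,[4.7,-66.5,-59.9],-1.465]
    - [-1,[4.7,-66.5,-59.9],-1.465]
    - [-1,[4.7,-66.5,-59.9],-1.465]
    - [-1,[4.7,-66.5,-59.9],-1.465]
    - [-1,[4.7,-66.5,-59.9],-1.465]
    - [-1,[4.7,-66.5,-59.9],-1.465]
    - [-1,[4.7,-66.5,-59.9],-1.465]
    - [-1,[4.7,-66.5,-59.9],-1.465]

```text
t: 2.75
eef_pos: [565.9, 199.3, 358.2]
tcp_rot: [1.357, 1.57, -0.047]
ft_force: [0.1, 0.1, -0.4]
opening: 0.998
```

```bash
python3 - <<'E'
from h import *
np.set_printoptions(suppress=True,precision=4)
print(toolR(),monitor.state()['joints'])
T=cams.read_camera('top');S=cams.read_camera('scene')
save(T,'top2.png');save(S,'scene2.png')
t=cv2.imread('pics/top2.png');s=cv2.imread('pics/scene2.png')
z=lambda i,x,y,w,h,W,H:cv2.resize(i[y:y+h,x:x+w],(W,H),interpolation=cv2.INTER_CUBIC)
cv2.imwrite('pics/c2.png',np.hstack([z(s,220,190,120,150,480,600),z(s,380,160,80,150,320,600)]))
E
```

```text
[[ 0.0005  0.9862  0.1657]
 [-0.      0.1657 -0.9862]
 [-1.      0.0005  0.0001]] [ 0.2286  0.5047  1.6749 -0.0002  0.9615  0.0622]
```

View pics/c2.png

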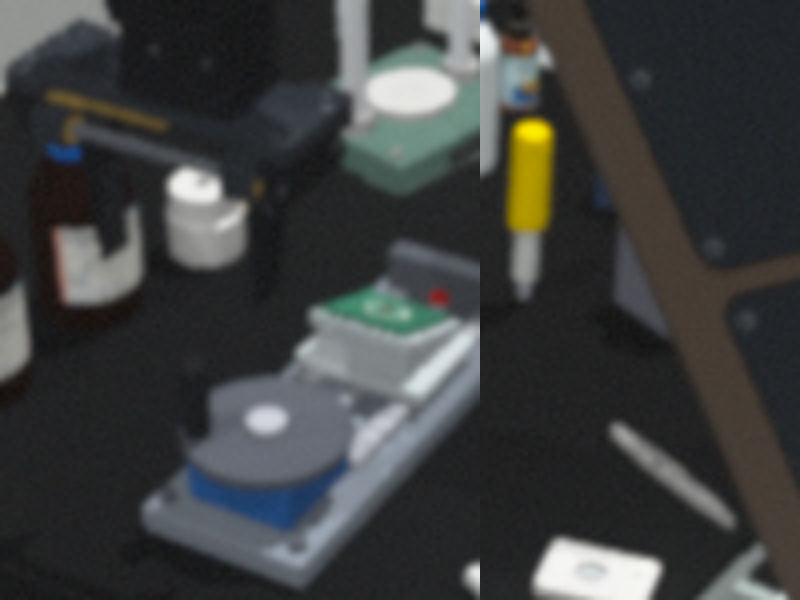

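The scene view shows the open fingers above the stage. The handle's top is at about scene (267.5,280.5) and its foot at about (268.7,297).

```bash
python3 - <<'E'
from h import *
S=cams.read_camera('scene');T=cams.read_camera('top')
for a in range(30,70,5):
    P=lambda z:[AX[0]+40*np.cos(np.radians(a)),AX[1]+40*np.sin(np.radians(a)),z]
    print(a,proj(S,P(112)).round(1),proj(S,P(64)).round(1),'top',proj(T,P(112)).round(1),proj(T,P(62)).round(1))
g=tri(T,(425-.4+27.6,260-.4+24.2),S,(434.5,193));print(g)
print(proj(S,[462.6,-352.9,144]))
E
```

```text
30 [267.7 276.3] [269.  293.3] top [267.2 244.5] [268.8 247.1]
35 [267.4 277.1] [268.7 294.2] top [266.2 245.1] [267.8 247.7]
40 [267.2 278. ] [268.6 295.1] top [265.2 245.8] [266.9 248.4]
45 [267.2 278.9] [268.5 296. ] top [264.3 246.6] [266.  249.1]
50 [267.2 279.8] [268.6 296.9] top [263.5 247.4] [265.2 249.9]
55 [267.5 280.7] [268.8 297.8] top [262.8 248.3] [264.5 250.8]
60 [267.8 281.6] [269.2 298.7] top [262.1 249.3] [263.9 251.7]
65 [268.3 282.4] [269.7 299.6] top [261.5 250.3] [263.3 252.7]
(array([ 462.20909002, -353.98948458,  141.1782181 ]), np.float64(1.5971845567903564))
[433.97376015 192.16762453]
```

apply_moves:
  series:
    - [-1,[0,-0.15,-0.25],0]
    - [-1,[5,-0.15,-0.25],0]
    - [-1,[9.1,-0.15,-0.25],0]
    - [-1,[9.1,-0.15,-0.25],0]
    - [-1,[9.1,-0.15,-0.25],0]
    - [1,[9.1,-0.15,-0.25],0]
    - [1,[9.1,-0.15,-0.25],0]
    - [1,[9.1,-0.15,-0.25],0]
    - [1,[9.1,-0.15,-0.25],0]
    - [1,[9.1,-0.15,-0.25],0]
    - [1,[9.1,-0.15,-0.25],0]
    - [1,[9.1,-0.15,-0.25],0]
    - [1,[9.1,-0.15,-0.25],0]

```text
t: 4.58
eef_pos: [564.0, 202.7, 266.7]
tcp_rot: [-0.236, 1.571, -1.639]
ft_force: [1.1, -1.1, 0.2]
opening: 0.216
```

```bash
cat >> h.py <<'E'
def arc(a0,a1,step,M=None):
    M=toolR() if M is None else M
    n=int(round(abs(a1-a0)/step));A=np.radians(np.linspace(a0,a1,n+1));p=lambda a:np.array([40*np.cos(a),40*np.sin(a),0])
    print(', '.join('[1, [0, %.2f, %.2f], 0]'%tuple((M.T@(p(a)-p(A[0]))/10)[1:]) for a in A[1:]))
E
python3 -c "
from h import *
arc(52,52-285,15)"
```

```text
[1, [0, 0.60, 0.86], 0], [1, [0, 0.95, 1.84], 0], [1, [0, 1.04, 2.88], 0], [1, [0, 0.86, 3.91], 0], [1, [0, 0.41, 4.85], 0], [1, [0, -0.26, 5.65], 0], [1, [0, -1.12, 6.25], 0], [1, [0, -2.10, 6.60], 0], [1, [0, -3.14, 6.69], 0], [1, [0, -4.17, 6.51], 0], [1, [0, -5.11, 6.06], 0], [1, [0, -5.91, 5.39], 0], [1, [0, -6.51, 4.54], 0], [1, [0, -6.86, 3.55], 0], [1, [0, -6.95, 2.51], 0], [1, [0, -6.77, 1.48], 0], [1, [0, -6.32, 0.54], 0], [1, [0, -5.65, -0.26], 0], [1, [0, -4.79, -0.86], 0]
```

apply_moves:
  series:
    - [1,[0,0.6,0.86],0]
    - [1,[0,0.95,1.84],0]
    - [1,[0,1.04,2.88],0]
    - [1,[0,0.86,3.91],0]
    - [1,[0,0.41,4.85],0]
    - [1,[0,-0.26,5.65],0]
    - [1,[0,-1.12,6.25],0]
    - [1,[0,-2.1,6.6],0]
    - [1,[0,-3.14,6.69],0]
    - [1,[0,-4.17,6.51],0]
    - [1,[0,-5.11,6.06],0]
    - [1,[0,-5.91,5.39],0]
    - [1,[0,-6.51,4.54],0]
    - [1,[0,-6.86,3.55],0]
    - [1,[0,-6.95,2.51],0]
    - [1,[0,-6.77,1.48],0]
    - [1,[0,-6.32,0.54],0]
    - [1,[0,-5.65,-0.26],0]
    - [1,[0,-5.65,-0.26],0]

```text
t: 6.95
eef_pos: [509.0, 196.3, 266.7]
tcp_rot: [1.282, 1.567, -0.12]
ft_force: [10.4, -8.0, -6.9]
opening: 0.178
```

```bash
python3 - <<'E'
from h import *
s=monitor.state();d=s['eef_pos'][:2]-AX;print(s['eef_pos'],np.hypot(*d),np.degrees(np.arctan2(d[1],d[0])),s['ft_force'])
T=cams.read_camera('top');save(T,'top3.png')
t=cv2.imread('pics/top3.png');a=cv2.imread('pics/top1.png')
z=lambda i,x,y,w,h,W,H:cv2.resize(i[y:y+h,x:x+w],(W,H),interpolation=cv2.INTER_CUBIC)
cv2.imwrite('pics/c3.png',z(t,250,225,110,60,770,420))
arc(142,52,10)
E
```

```text
[508.95557808 196.32254086 266.70879117] 39.545313081597484 139.61175594792473 [10.35693173 -7.99684495 -6.89507661]
[1, [0, 0.55, -0.42], 0], [1, [0, 1.17, -0.74], 0], [1, [0, 1.84, -0.95], 0], [1, [0, 2.53, -1.04], 0], [1, [0, 3.23, -1.01], 0], [1, [0, 3.91, -0.85], 0], [1, [0, 4.55, -0.58], 0], [1, [0, 5.14, -0.21], 0], [1, [0, 5.65, 0.26], 0]
```

View pics/c3.png

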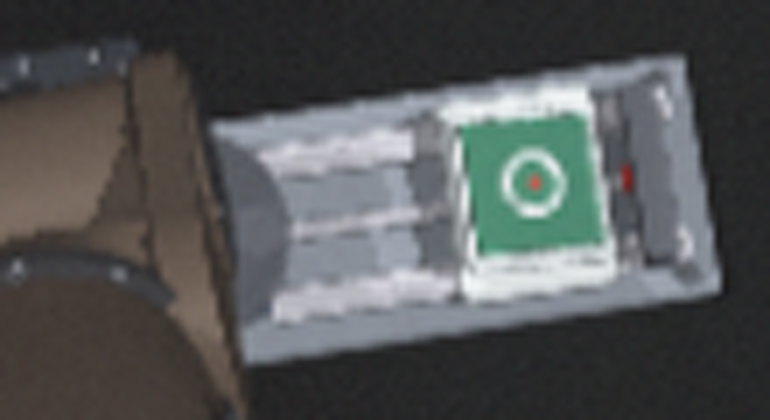

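The carriage has moved about 22 mm and a small gap to the stop is left. I'll wind on in smaller arcs.

apply_moves:
  series:
    - [1,[0,0.55,-0.42],0]
    - [1,[0,1.17,-0.74],0]
    - [1,[0,1.84,-0.95],0]
    - [1,[0,1.84,-0.95],0]

```text
t: 7.5
eef_pos: [525.0, 207.9, 266.7]
tcp_rot: [0.302, 1.569, -1.1]
ft_force: [6.2, -11.4, -1.3]
opening: 0.179
```

```bash
cat > k.py <<'E'
from h import *
s=monitor.state();d=s['eef_pos'][:2]-AX;a=np.arctan2(d[1],d[0]);F=s['ft_force']
print(s['t'],np.hypot(*d),np.degrees(a),'tan',F[0]*np.sin(a)-F[1]*np.cos(a),'rad',F[0]*np.cos(a)+F[1]*np.sin(a),F)
T=cams.read_camera('top');im=T['image'].astype(int)
red=(im[...,0]>130)&(im[...,1]<110)&(im[...,2]<110);red[:225]=0;red[290:]=0;red[:,:300]=0;red[:,350:]=0
v,u=np.nonzero(red);print(sorted(set(zip(u,v))))
g=(im[...,1]-im[...,0]>40);g[:225]=0;g[285:]=0;g[:,:290]=0;g[:,350:]=0
v,u=np.nonzero(g);print('green mean',u.mean(),v.mean(),len(u))
E
python3 k.py
```

```text
7.5 39.832759005346226 110.7414199964347 tan 1.7933556039813494 rad -12.885669506879044 [  6.24059781 -11.41540809  -1.34120742]
[]
green mean 326.30434782608694 250.7246376811594 276
```

apply_moves:
  series:
    - [1,[0,0.69,-0.09],0]
    - [1,[0,1.39,-0.06],0]
    - [1,[0,2.07,0.1],0]
    - [1,[0,2.07,0.1],0]

```text
t: 8.05
eef_pos: [544.8, 210.6, 266.7]
tcp_rot: [-0.919, 1.569, -2.321]
ft_force: [0.4, -8.0, 0.6]
opening: 0.175
```

```bash
python3 k.py; python3 -c "
from h import *
arc(82,22,10)"
```

```text
8.05 40.3212498861531 81.81631473045073 tan 1.551466025205187 rad -7.8171989672254645 [ 0.42291159 -7.95844158  0.60441873]
[(np.int64(327), np.int64(250)), (np.int64(327), np.int64(251)), (np.int64(328), np.int64(250)), (np.int64(328), np.int64(251)), (np.int64(339), np.int64(250))]
green mean 326.88593155893534 250.51330798479088 263
[1, [0, 0.64, 0.27], 0], [1, [0, 1.23, 0.64], 0], [1, [0, 1.74, 1.12], 0], [1, [0, 2.17, 1.67], 0], [1, [0, 2.49, 2.29], 0], [1, [0, 2.69, 2.96], 0]
```

apply_moves:
  series:
    - [1,[0,0.64,0.27],0]
    - [1,[0,1.23,0.64],0]
    - [1,[0,1.74,1.12],0]
    - [1,[0,1.74,1.12],0]

```text
t: 8.6
eef_pos: [564.3, 202.4, 266.7]
tcp_rot: [0.543, 1.57, -0.86]
ft_force: [-1.4, -3.2, 0.5]
opening: 0.179
```

```bash
python3 k.py; python3 -c "
from h import *
arc(52,22,10)"
```

```text
8.6 40.51838037940117 51.56403655468757 tan 0.9063534122170185 rad -3.4162465623134275 [-1.41372431 -3.23938276  0.4923307 ]
[(np.int64(328), np.int64(250)), (np.int64(328), np.int64(251))]
green mean 327.6653992395437 250.21292775665398 263
[1, [0, 0.42, 0.55], 0], [1, [0, 0.74, 1.17], 0], [1, [0, 0.95, 1.84], 0]
```

apply_moves:
  series:
    - [1,[0,0.42,0.55],0]
    - [1,[0,0.74,1.17],0]
    - [1,[0,0.95,1.84],0]
    - [1,[0,0.95,1.84],0]

```text
t: 9.15
eef_pos: [574.6, 187.0, 266.2]
tcp_rot: [-1.857, 1.563, 3.023]
ft_force: [-16.4, 11.3, 6.5]
opening: 0.171
```

```bash
python3 k.py; python3 -c "
from h import *
arc(22,-8,10)"
```

```text
9.15 39.07363484483707 24.612674601842194 tan -17.123840179685793 rad -10.147995924259074 [-16.3577594   11.34157975   6.48978237]
[(np.int64(328), np.int64(250)), (np.int64(329), np.int64(250)), (np.int64(329), np.int64(251))]
green mean 328.1132075471698 250.36603773584906 265
[1, [0, 0.09, 0.69], 0], [1, [0, 0.06, 1.39], 0], [1, [0, -0.10, 2.07], 0]
```

apply_moves:
  series:
    - [1,[0,0.05,0.3],0]
    - [1,[0,0.05,0.3],0]

```text
t: 9.45
eef_pos: [577.2, 182.6, 266.4]
tcp_rot: [-1.209, 1.569, -2.611]
ft_force: [0.1, -2.4, -0.7]
opening: 0.028
```

```bash
python3 k.py
```

```text
9.45 39.96219478284524 17.371752497849503 tan 2.3109464762043985 rad -0.633098907194106 [ 0.08575822 -2.39456329 -0.66055007]
[]
green mean 328.0037878787879 250.29545454545453 264
```

apply_moves:
  series:
    - [1,[-5,0,0],0]
    - [1,[-12,0,0],0]
    - [0,[-13.5,0,0],0]
    - [0,[-13.5,-15.2,26.1],0]
    - [0,[-13.5,-15.2,26.1],0]
    - [0,[-13.5,-15.2,26.1],0]
    - [0,[-13.5,-15.2,26.1],0]
    - [0,[-13.5,-15.2,26.1],0]
    - [0,[-13.5,-20.2,51],0]
    - [0,[-13.5,-20.2,51],0]
    - [0,[-13.5,-20.2,51],0]
    - [0,[-13.5,-20.2,51],0]
    - [0,[-13.5,-20.2,51],0]
    - [0,[-13.5,-20.2,51],0]
    - [0,[-13.5,-20.2,51],0]

```text
t: 11.38
eef_pos: [463.8, -352.3, 402.0]
tcp_rot: [1.117, 1.57, -0.284]
ft_force: [-0.7, 1.0, 0.0]
opening: 0.498
```

```bash
python3 - <<'E'
from h import *
s=monitor.state();print(s['eef_pos'],s['joints'],toolR().round(4))
T=cams.read_camera('top');S=cams.read_camera('scene');save(T,'top4.png');save(S,'scene4.png')
t=cv2.imread('pics/top4.png');s=cv2.imread('pics/scene4.png')
z=lambda i,x,y,w,h,W,H:cv2.resize(i[y:y+h,x:x+w],(W,H),interpolation=cv2.INTER_CUBIC)
a=np.hstack([z(t,250,225,110,60,550,300),z(t,420,255,50,60,250,300)])
b=np.hstack([z(s,250,230,120,90,400,300),z(s,370,170,120,90,400,300)])
cv2.imwrite('pics/c4.png',np.vstack([a,b]))
E
```

```text
[ 463.80618088 -352.2750318   401.96500284] [-7.62984221e-01  4.33131666e-01  1.66952948e+00  1.64531979e-04
  1.03865829e+00 -9.32204731e-01] [[ 3.000e-04  9.857e-01  1.683e-01]
 [-1.000e-04  1.683e-01 -9.857e-01]
 [-1.000e+00  3.000e-04  1.000e-04]]
```

View pics/c4.png

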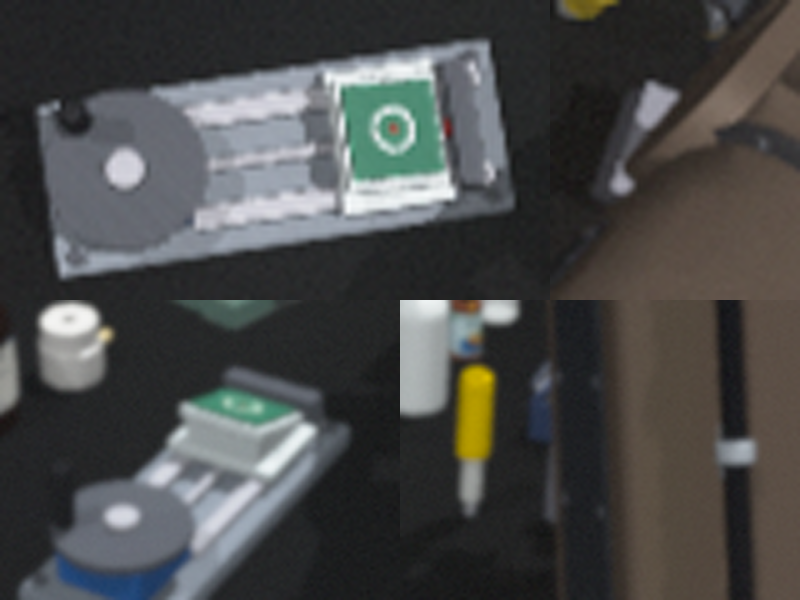

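The handle has ended up at about (75,113) in the crop, roughly 45°. When the fingers slipped off, they seem to have squeezed it back from the stop. I'll measure it, then regrip with the jaws along the direction of travel.

```bash
python3 - <<'E'
from h import *
T=cams.read_camera('top');S=cams.read_camera('scene')
t=lambda x,y:((x+.5)/5+249.5,(y+.5)/5+224.5)
c,n=np.cos(ST[2]),np.sin(ST[2])
def loc(P): d=np.array(P[:2])-ST[:2]; return np.array([c*d[0]+n*d[1],-n*d[0]+c*d[1]])
for nm,q,z in(('dot0',(345,136),60),('dot',(393,128),60),('face top',(450,110),54),('face far',(482,110),54),('carr edge',(452,195),40),('plate edge',(452,180),50)):
    P=atz(T,*t(*q),z);print(nm,P.round(1),loc(P).round(1))
for a in(25,30,35,40,45,50):
    P=lambda z:[AX[0]+40*np.cos(np.radians(a)),AX[1]+40*np.sin(np.radians(a)),z]
    f=lambda p:((p-[250,225]+.5)*5-.5).round(0)
    print(a,'top',f(proj(T,P(112))),f(proj(T,P(70))))
M=toolR();s=monitor.state()
for a in(45,):
    P=np.array([AX[0]+40*np.cos(np.radians(a)),AX[1]+40*np.sin(np.radians(a)),357]);print(P,M.T@(P-s['eef_pos'])/10)
P=np.array([470,-100,402.]);print(M.T@(P-s['eef_pos'])/10)
E
```

```text
dot0 [562.2  37.4  60. ] [  0.5 -20.2]
dot [567.7   8.   60. ] [  1.  -50.1]
face top [580.4 -27.   54. ] [  7.8 -86.8]
face far [580.8 -46.8  54. ] [   4.8 -106.4]
carr edge [529.4 -29.3  40. ] [-42.9 -80.6]
plate edge [537.4 -28.9  50. ] [-34.9 -81.5]
25 top [93. 97.] [100. 108.]
30 top [ 88. 100.] [ 95. 110.]
35 top [ 83. 103.] [ 90. 113.]
40 top [ 78. 106.] [ 85. 117.]
45 top [ 74. 110.] [ 81. 121.]
50 top [ 70. 114.] [ 77. 125.]
[567.36037827 198.9828873  357.        ] [  4.48781021  19.49367308 -52.62443972]
[-4.43945007e-03  4.86181682e+00 -2.47914274e+01]
```

apply_moves:
  series:
    - [0,[0,4.9,-24.8],1.04]
    - [-0.5,[0,4.9,-24.8],1.04]
    - [-0.5,[0,4.9,-24.8],1.04]
    - [-0.5,[0,4.9,-24.8],1.04]
    - [-0.5,[0,4.9,-24.8],1.04]
    - [-0.5,[4.5,19.4,-52.7],1.04]
    - [-0.5,[4.5,19.4,-52.7],1.04]
    - [-0.5,[4.5,19.4,-52.7],1.04]
    - [-0.5,[4.5,19.4,-52.7],1.04]
    - [-0.5,[4.5,19.4,-52.7],1.04]
    - [-0.5,[4.5,19.4,-52.7],1.04]
    - [-0.5,[9,19.4,-52.7],1.04]
    - [-0.5,[13.6,19.4,-52.7],1.04]
    - [-0.5,[13.6,19.4,-52.7],1.04]
    - [1,[13.6,19.4,-52.7],1.04]
    - [1,[13.6,19.4,-52.7],1.04]
    - [1,[13.6,19.4,-52.7],1.04]
    - [1,[13.6,19.4,-52.7],1.04]
    - [1,[13.6,19.4,-52.7],1.04]
    - [1,[13.6,19.4,-52.7],1.04]

```text
t: 14.08
eef_pos: [566.7, 198.7, 265.7]
tcp_rot: [-0.889, 1.571, 2.951]
ft_force: [1.1, -0.8, 2.2]
opening: 0.18
```

```bash
python3 k.py; python3 -c "
from h import *
print(toolR().round(3))
arc(47,17,6)"
```

```text
14.075 39.28671269590379 45.398036982008996 tan 1.318780448480258 rad 0.2374569728181647 [ 1.10571123 -0.75694805  2.18774848]
[(np.int64(328), np.int64(250)), (np.int64(329), np.int64(251))]
green mean 327.95454545454544 250.28030303030303 264
[[-0.     0.643 -0.766]
 [-0.    -0.766 -0.643]
 [-1.    -0.     0.   ]]
[1, [0, 0.42, -0.03], 0], [1, [0, 0.84, -0.01], 0], [1, [0, 1.25, 0.04], 0], [1, [0, 1.66, 0.15], 0], [1, [0, 2.05, 0.29], 0]
```

Gripped at about 45.5°. I'll lead it clockwise in steps.

apply_moves:
  series:
    - [1,[0,0.42,-0.03],0]
    - [1,[0,0.84,-0.01],0]
    - [1,[0,0.84,-0.01],0]

```text
t: 14.5
eef_pos: [570.2, 194.8, 265.7]
tcp_rot: [-1.28, 1.564, 2.56]
ft_force: [-17.9, 27.7, 9.7]
opening: 0.182
```

```bash
python3 k.py
```

```text
14.5 39.385875165731186 37.67467834841706 tan -32.8170628087097 rad 2.756493441024068 [-17.87529667  27.65920527   9.68115458]
[(np.int64(328), np.int64(250)), (np.int64(329), np.int64(250)), (np.int64(329), np.int64(251))]
green mean 328.18490566037735 250.37735849056602 265
```

The tangential force is 33 N at about 38° with no further motion, so the crank is at its stop. I'll open, lift and go back to above the gauge.

apply_moves:
  series:
    - [-0.5,[0,0.7,-0.01],0]
    - [-0.5,[0,0.7,-0.01],0]
    - [-0.5,[0,0.7,-0.01],0]
    - [-0.5,[-5,0.7,0],0]
    - [-0.3,[-13.5,0.7,0],0]
    - [-0.3,[-13.5,0.7,0],0]
    - [-0.3,[-13.5,16,26.7],-1.04]
    - [-0.3,[-13.5,16,26.7],-1.04]
    - [-0.3,[-13.5,16,26.7],-1.04]
    - [-0.3,[-13.5,16,26.7],-1.04]
    - [-0.3,[-13.5,16,26.7],-1.04]
    - [-0.3,[-13.5,16,26.7],-1.04]
    - [-0.3,[-13.5,34.9,43.5],-1.04]
    - [-0.3,[-13.5,34.9,43.5],-1.04]
    - [-0.3,[-13.5,34.9,43.5],-1.04]
    - [-0.3,[-13.5,34.9,43.5],-1.04]
    - [-0.3,[-13.5,34.9,43.5],-1.04]
    - [-0.3,[-13.5,34.9,43.5],-1.04]
    - [-0.3,[-13.5,34.9,43.5],-1.04]

```text
t: 16.92
eef_pos: [463.8, -353.7, 400.9]
tcp_rot: [-2.517, 1.571, 2.364]
ft_force: [0.2, -0.8, -0.6]
opening: 0.654
```

```bash
python3 k.py;python3 - <<'E'
from h import *
s=monitor.state();M=toolR();print(s['eef_pos'],s['opening'],M.round(4),s['joints'].round(3))
print(M.T@(np.array([462.4,-353.4,0])-[*s['eef_pos'][:2],0])/10)
T=cams.read_camera('top');save(T,'top5.png')
t=cv2.imread('pics/top5.png')
cv2.imwrite('pics/c5.png',cv2.resize(t[225:285,250:360],(770,420),interpolation=cv2.INTER_CUBIC))
E
```

```text
16.925 529.7641362775647 -98.164496466103 tan -0.2663060565930075 rad 0.7459896553113388 [ 0.15766473 -0.77624823 -0.55026762]
[(np.int64(328), np.int64(250)), (np.int64(329), np.int64(250))]
green mean 328.2581818181818 250.42545454545456 275
[ 463.91212758 -353.65886299  400.9893613 ] 0.6522545386280019 [[ 1.000e-04  9.857e-01  1.686e-01]
 [-2.000e-04  1.686e-01 -9.857e-01]
 [-1.000e+00  1.000e-04  2.000e-04]] [-0.765  0.435  1.668 -0.     1.038 -0.934]
[-2.19591822e-05 -1.44684363e-01 -5.10081711e-02]
```

View pics/c5.png

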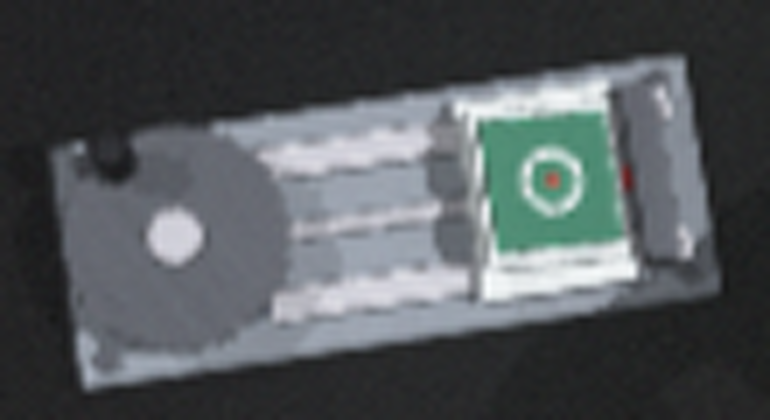

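The carriage now touches the stop block, with the dot at about top pixel (328.6,250.4). Next I'll grip the gauge at about z=45 on its axis.

apply_moves:
  series:
    - [-0.3,[0,-0.14,-0.05],0]
    - [-0.3,[5,-0.14,-0.05],0]
    - [-0.3,[9,-0.14,-0.05],0]
    - [-0.3,[11.7,-0.14,-0.05],0]
    - [-0.3,[11.7,-0.14,-0.05],0]
    - [-0.3,[11.7,-0.14,-0.05],0]
    - [1,[11.7,-0.14,-0.05],0]
    - [1,[11.7,-0.14,-0.05],0]
    - [1,[11.7,-0.14,-0.05],0]
    - [1,[11.7,-0.14,-0.05],0]
    - [1,[11.7,-0.14,-0.05],0]
    - [1,[11.7,-0.14,-0.05],0]

```text
t: 18.52
eef_pos: [462.3, -354.6, 284.0]
tcp_rot: [0.573, 1.57, -0.83]
ft_force: [-0.2, 0.2, 3.6]
opening: 0.278
```

apply_moves:
  series:
    - [1,[2,0,0],0]
    - [1,[-3.6,0,0],0]
    - [1,[-3.6,0,0],0]

```text
t: 18.9
eef_pos: [462.6, -354.8, 322.6]
tcp_rot: [0.619, 1.566, -0.783]
ft_force: [-0.2, 0.5, -2.2]
opening: 0.28
```

My first row there had the wrong sign and commanded a brief dip down, so the grip may have slid along the gauge. I'll check what the cameras can see of it.

```bash
python3 - <<'E'
from h import *
print(monitor.state()['eef_pos'],monitor.state()['ft_force'],monitor.state()['moment'])
for n in('scene','top'):
    c=cams.read_camera(n);im=c['image'].astype(int);save(c,n+'6.png')
    o=(im[...,0]>150)&(im[...,1]>50)&(im[...,1]<150)&(im[...,2]<60)
    v,u=np.nonzero(o);print(n,len(u),(u.min(),u.max(),v.min(),v.max()) if len(u) else '')
    print(proj(c,[462.5,-354,68]),proj(c,[462.5,-354,150]))
E
```

```text
[ 462.5610756  -354.84975277  322.6101908 ] [-0.1986343   0.53363693 -2.17018949] [-0.03580279 -0.11691839  0.06021447]
scene 79 (np.int64(388), np.int64(396), np.int64(190), np.int64(216))
[431.90835909 216.13537385] [434.38818544 190.08656501]
top 107 (np.int64(427), np.int64(566), np.int64(165), np.int64(314))
[446.77351917 286.09964553] [453.04124964 283.66959189]
```

apply_moves:
  series:
    - [1,[2,0,0],0]
    - [1,[3.4,0,0],0]
    - [1,[3.6,0,0],0]
    - [1,[3.6,0,0],0]

```text
t: 19.5
eef_pos: [462.3, -354.6, 283.0]
tcp_rot: [-2.57, 1.57, 2.31]
ft_force: [3.2, -0.9, -3.3]
opening: 0.279
```

apply_moves:
  series:
    - [1,[0.3,0,0],0]
    - [1,[0.5,0,0],0]
    - [1,[0.5,0,0],0]

```text
t: 19.88
eef_pos: [462.2, -354.5, 278.6]
tcp_rot: [0.318, 1.571, -1.085]
ft_force: [3.3, -1.2, -3.5]
opening: 0.28
```

apply_moves:
  series:
    - [1,[0.4,0,0],0]
    - [1,[0.8,0,0],0]
    - [1,[0.8,0,0],0]

```text
t: 20.25
eef_pos: [462.3, -354.6, 270.3]
tcp_rot: [-2.308, 1.571, 2.573]
ft_force: [4.2, -1.0, -3.8]
opening: 0.276
```

apply_moves:
  series:
    - [1,[0.4,0,0],0]
    - [1,[0.4,0,0],0]
    - [-0.3,[0.4,0,0],0]
    - [-0.3,[0.4,0,0],0]
    - [-0.3,[0.4,0,0],0]
    - [-0.3,[-1.4,0,0],0]
    - [-0.3,[-1.4,0,0],0]
    - [1,[-1.4,0,0],0]
    - [1,[-1.4,0,0],0]
    - [1,[-1.4,0,0],0]
    - [1,[-1.4,0,0],0]
    - [1,[-1.4,0,0],0]
    - [1,[-1.4,0,0],0]

```text
t: 21.88
eef_pos: [462.2, -354.6, 284.6]
tcp_rot: [-0.652, 1.571, -2.055]
ft_force: [0.9, -0.6, -2.6]
opening: 0.28
```

apply_moves:
  series:
    - [1,[-1.8,0,0],0]
    - [1,[-3.6,0,0],0]
    - [1,[-3.6,0,0],0]
    - [1,[-3.6,0,0.5],0]
    - [1,[-3.6,0,1],0]
    - [1,[-3.6,0,1.5],0]
    - [1,[-3.6,0,2],0]
    - [1,[-3.6,0,2],0]

```text
t: 22.88
eef_pos: [465.7, -374.2, 319.6]
tcp_rot: [-3.021, 1.568, 1.858]
ft_force: [3.2, 5.6, -1.5]
opening: 0.278
```

apply_moves:
  series:
    - [1,[0,0,0.4],0]
    - [1,[0,0,0.8],0]
    - [1,[0,0,1],0]
    - [1,[0,0,1],0]
    - [1,[-3,0,1],0]
    - [1,[-7.5,0,1],0]
    - [1,[-9,0,1],0]
    - [1,[-9,0,1],0]

```text
t: 23.88
eef_pos: [467.0, -384.2, 411.0]
tcp_rot: [0.325, 1.569, -1.078]
ft_force: [1.1, 0.9, -1.7]
opening: 0.275
```

```bash
python3 - <<'E'
from h import *
s=monitor.state();M=toolR();print(s['eef_pos'],M.round(4))
for P in([480,-100,410],[560,0,400]):print(M.T@(np.array(P)-s['eef_pos'])/10)
E
```

```text
[ 467.0197351  -384.19042469  410.96758925] [[ 8.000e-04  9.859e-01  1.672e-01]
 [-1.500e-03  1.672e-01 -9.859e-01]
 [-1.000e+00  5.000e-04  1.600e-03]]
[  0.05552887   6.03109369 -27.80214084]
[  1.04705039  15.58985355 -36.32546149]
```

apply_moves:
  series:
    - [1,[0,6,-27.8],0]
    - [1,[0,6,-27.8],0]
    - [1,[0,6,-27.8],0]
    - [1,[0,6,-27.8],0]
    - [1,[0,6,-27.8],0]
    - [1,[2.6,16.4,-31.7],0]
    - [1,[2.6,16.4,-31.7],0]
    - [1,[2.6,16.4,-31.7],0]
    - [1,[2.6,16.4,-31.7],0]

```text
t: 25.0
eef_pos: [575.5, -44.2, 383.1]
tcp_rot: [-1.805, 1.568, 3.075]
ft_force: [0.1, 0.7, -1.8]
opening: 0.278
```

```bash
python3 - <<'E'
from h import *
s=monitor.state();print(s['eef_pos'],toolR().round(4))
T=cams.read_camera('top');S=cams.read_camera('scene');save(T,'top7.png');save(S,'scene7.png')
p=proj(S,[570,-20,100]);print(p)
x,y=int(p[0])-50,int(p[1])-60
t=cv2.imread('pics/top7.png');s=cv2.imread('pics/scene7.png')
z=lambda i,x,y,w,h,W,H:cv2.resize(i[y:y+h,x:x+w],(W,H),interpolation=cv2.INTER_CUBIC)
print(x,y)
cv2.imwrite('pics/c7.png',np.hstack([z(s,x,y,100,110,500,550),z(t,290,220,55,100,300,550)]))
E
```

```text
[575.51819856 -44.23797896 383.13545963] [[-2.800e-03  9.858e-01  1.677e-01]
 [ 2.000e-04  1.677e-01 -9.858e-01]
 [-1.000e+00 -2.800e-03 -7.000e-04]]
[327.79136891 242.87019723]
277 182
```

View pics/c7.png

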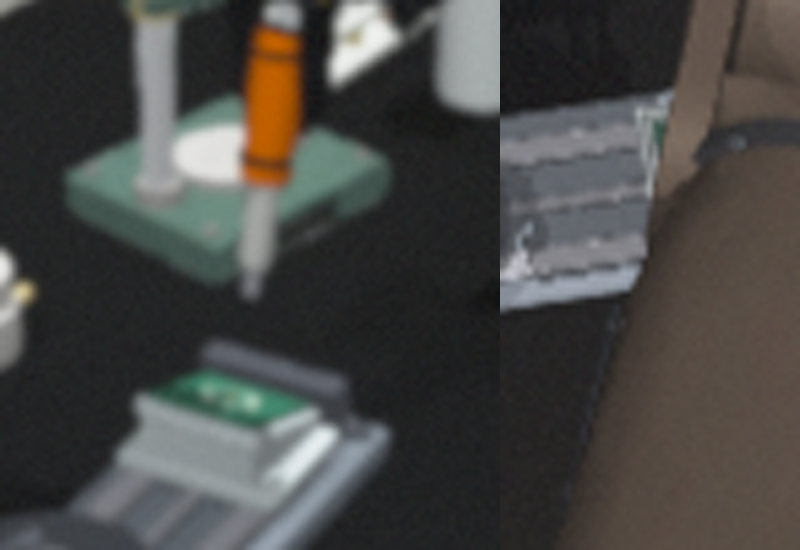

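The gauge is in full view of the scene camera and tilted. In the crop the tip is at about (250,298), the shoulder at about (266,183) and the orange top at about (278,28). I'll intersect these rays with the jaw mid-plane.

```bash
cat > g.py <<'E'
from h import *
import sys
s=monitor.state();M=toolR();G=s['eef_pos']+M[:,0]*171
S=cams.read_camera('scene');im=S['image'].astype(int)
x0,y0=[int(v) for v in sys.argv[1:3]]
sub=im[y0:y0+110,x0:x0+100]
o=(sub[...,0]-sub[...,2]>90)&(sub[...,1]<150)&(sub[...,0]>110)
n,l,st,ce=cv2.connectedComponentsWithStats(o.astype(np.uint8));k=1+np.argmax(st[1:,4]);v,u=np.nonzero(l==k)
print('orange',st[k],ce[k]+[x0,y0])
def onplane(u,v):
    p,r=ray(S,u,v);P=p+r*((G-p)@M[:,1])/(r@M[:,1]);d=M.T@(P-G);return P,d
Ps=[]
for arg in sys.argv[3:]:
    a,b=[float(q) for q in arg.split(',')];uu=(a+.5)/5-.5+x0;vv=(b+.5)/5-.5+y0
    P,d=onplane(uu,vv);Ps.append(P);print(arg,P.round(1),'tool rel grip',d.round(1))
D=[Ps[i]-Ps[0] for i in range(1,len(Ps))]
for d in D:
    t=M.T@d;print('len',np.linalg.norm(d),'tilt from vertical',np.degrees(np.arctan2(t[2],-t[0])))
# orange axis fit: row-wise mid
rows=[(r+y0,u[v==r].mean()+x0) for r in np.unique(v)]
rows=np.array(rows[3:-4]);c=np.polyfit(rows[:,0],rows[:,1],1);
a=onplane(np.polyval(c,rows[0,0]),rows[0,0])[1];b=onplane(np.polyval(c,rows[-1,0]),rows[-1,0])[1];t=a-b
print('orange axis',c,'tilt',np.degrees(np.arctan2(t[2],-t[0])))
np.set_printoptions(suppress=True)
E
python3 g.py 277 182 250,298 266,183 278,28
```

```text
orange [ 49   6  11  31 270] [330.98148148 202.38148148]
250,298 [570.  -15.4 107.1] tool rel grip [106.2  -0.  -29.8]
266,183 [572.9 -32.3 164.3] tool rel grip [ 49.   -0.  -12.7]
278,28 [575.2 -45.1 243.5] tool rel grip [-30.2  -0.    0.3]
len 59.70765901338076 tilt from vertical 16.6747677823304
len 139.63523339323632 tilt from vertical 12.476800864034372
orange axis [-7.54347826e-02  3.46338043e+02] tilt 9.118229709364122
```

```bash
cat > f.py <<'E'
from h import *
from scipy.optimize import least_squares
import sys
s=monitor.state();M=toolR();G=s['eef_pos']+M[:,0]*171
def axis(th): return -M[:,0]*np.cos(th)+M[:,2]*np.sin(th)   # gauge z
def pt(th,w,L,z): return G+M[:,2]*w+axis(th)*(z-L)           # L = gauge z at grip height along axis, w offset
ims=[cams.read_camera('scene') for _ in range(4)];S=ims[0]
im=np.mean([i['image'] for i in ims],0)
e=im[...,0]-im[...,2]
def edges(r,lo,hi,sig):
    p=sig[r,lo:hi];q=np.interp(np.arange(0,hi-lo-1,.05),np.arange(hi-lo),p);m=q.max()*.5
    k=np.nonzero(q>m)[0];return lo+k[0]*.05,lo+k[-1]*.05,q.max()
a=proj(S,pt(np.radians(18),0,47,70));b=proj(S,pt(np.radians(18),0,47,4))
for r in range(int(a[1])-4,int(b[1])+5,2):
    f=(r-a[1])/(b[1]-a[1]);u=a[0]+f*(b[0]-a[0]);lo,hi=int(u)-12,int(u)+13
    l,h,m=edges(r,lo,hi,e);print(r,round(l,2),round(h,2),'mid',round((l+h)/2,2),'w',round(h-l,2),round(m))
for th in(10,14,18,20,22):
    q=[proj(S,pt(np.radians(th),0,47,z)) for z in(76,0,-61)];print(th,np.round(q,1).tolist(),'slopes',round((q[0][0]-q[1][0])/(q[0][1]-q[1][1]),4),round((q[0][0]-q[2][0])/(q[0][1]-q[2][1]),4))
E
python3 f.py
```

```text
185 327.45 329.95 mid 328.7 w 2.5 6
187 327.3 331.9 mid 329.6 w 4.6 86
189 327.5 335.75 mid 331.62 w 8.25 190
191 327.8 336.05 mid 331.92 w 8.25 178
193 326.55 335.6 mid 331.08 w 9.05 141
195 326.4 335.8 mid 331.1 w 9.4 189
197 326.2 335.85 mid 331.02 w 9.65 193
199 325.9 335.9 mid 330.9 w 10.0 192
201 325.85 335.85 mid 330.85 w 10.0 192
203 325.9 335.85 mid 330.88 w 9.95 192
205 325.95 335.7 mid 330.82 w 9.75 191
207 326.15 335.3 mid 330.72 w 9.15 191
209 326.15 334.7 mid 330.42 w 8.55 191
211 325.9 334.25 mid 330.08 w 8.35 188
213 325.75 334.0 mid 329.88 w 8.25 126
215 325.15 333.55 mid 329.35 w 8.4 149
217 325.65 333.4 mid 329.52 w 7.75 136
219 326.85 332.2 mid 329.52 w 5.35 30
10 [[333.1, 186.9], [330.7, 216.3], [328.7, 239.1]] slopes -0.0841 -0.0842
14 [[333.5, 186.7], [330.0, 216.6], [327.3, 239.9]] slopes -0.1175 -0.1176
18 [[333.9, 186.6], [329.4, 216.8], [325.8, 240.5]] slopes -0.15 -0.1501
20 [[334.1, 186.6], [329.1, 216.9], [325.1, 240.7]] slopes -0.166 -0.1661
22 [[334.3, 186.6], [328.8, 217.0], [324.4, 240.9]] slopes -0.182 -0.1821
```

The estimates disagree, running from 9° to 17°. I'll turn the tool so the lean lies more across the scene camera and measure again.

apply_moves:
  series:
    - [1,[-2,0,-2],0.7]
    - [1,[-2,0,-2],0.7]
    - [1,[-2,0,-2],0.7]
    - [1,[-2,0,-2],0.7]
    - [1,[-2,0,-2],0.7]

```text
t: 25.98
eef_pos: [572.4, -24.6, 404.9]
tcp_rot: [1.637, 1.57, -0.465]
ft_force: [0.7, -0.3, -2.1]
opening: 0.278
```

```bash
python3 f.py | tail -5; python3 - <<'E'
from h import *
s=monitor.state();M=toolR();G=s['eef_pos']+M[:,0]*171;print(s['eef_pos'])
S=cams.read_camera('scene');save(S,'scene8.png');p=proj(S,G+[0,0,-20]);x,y=int(p[0])-40,int(p[1])-40;print(x,y)
cv2.imwrite('pics/c8.png',cv2.resize(cv2.imread('pics/scene8.png')[y:y+80,x:x+80],(600,600),interpolation=cv2.INTER_CUBIC))
E
```

```text
10 [[329.6, 183.0], [324.8, 211.7], [321.0, 233.7]] slopes -0.1698 -0.1699
14 [[330.4, 183.0], [323.5, 211.7], [318.2, 233.8]] slopes -0.2408 -0.2408
18 [[331.2, 183.1], [322.3, 211.6], [315.4, 233.6]] slopes -0.3123 -0.3123
20 [[331.6, 183.1], [321.7, 211.5], [314.0, 233.4]] slopes -0.3485 -0.3485
22 [[331.9, 183.2], [321.1, 211.4], [312.7, 233.2]] slopes -0.3852 -0.3851
[572.50459262 -24.53028967 404.74819371]
287 161
```

View pics/c8.png

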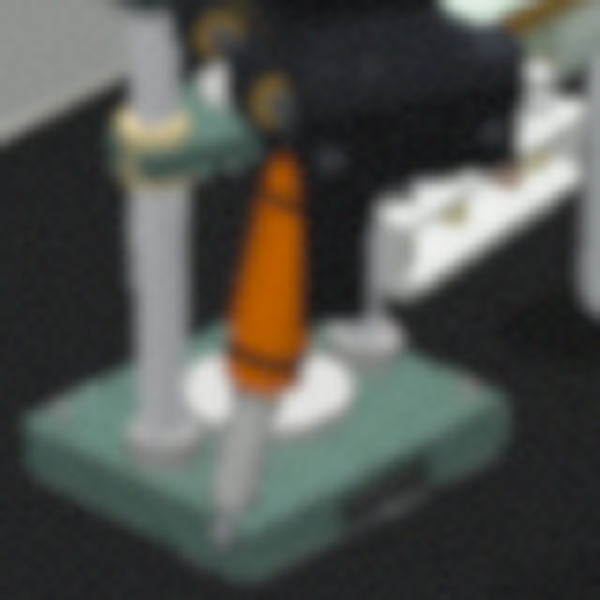

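I see the tip at (220,545) and the shoulder at (264,388), which suggests about 13–16°. The clutter behind hurts the edges, so I'll move in front of the plain black bench and fit the barrel edges numerically.

apply_moves:
  series:
    - [1,[2,-4.4,6.7],0.3]
    - [1,[2,-4.4,6.7],0.3]
    - [1,[2,-4.4,6.7],0.3]
    - [1,[2,-4.4,6.7],0.3]

```text
t: 26.72
eef_pos: [501.4, -59.8, 385.1]
tcp_rot: [2.139, 1.57, -0.261]
ft_force: [-0.5, 0.8, -2.0]
opening: 0.278
```

```bash
cat > b.py <<'E'
from h import *
from scipy.optimize import least_squares
s=monitor.state();M=toolR();G=s['eef_pos']+M[:,0]*171;print(s['eef_pos'],s['opening'])
def ax(th): return -M[:,0]*np.cos(th)+M[:,2]*np.sin(th)
ims=[cams.read_camera('scene') for _ in range(6)];S=ims[0];im=np.mean([i['image'] for i in ims],0)
lum=im.mean(2);e=im[...,0]-im[...,2]
def run(name,sig,z0,z1,half,thr):
    out=[]
    a=proj(S,G+M[:,2]*0+ax(.27)*(z0-47));b=proj(S,G+ax(.27)*(z1-47))
    for r in range(int(round(a[1])),int(round(b[1]))+1):
        u=a[0]+(r-a[1])/(b[1]-a[1])*(b[0]-a[0]);lo=int(u)-half;x=np.arange(lo,lo+2*half);p=sig[r,x]-np.percentile(sig[r,x],15)
        X=np.arange(x[0],x[-1],.05);q=np.interp(X,x,p);k=q>q.max()*.5
        out.append((r,X[k][0],X[k][-1],(X[k][0]+X[k][-1])/2,q.max()))
    out=np.array(out);print(name);print(out.round(2).tolist() if 0 else '\n'.join(' '.join('%.2f'%v for v in o) for o in out[::2]))
    return out
run('barrel',lum,-2,-60,13,0);run('orange',e,76,2,13,0)
for th in(10,14,18,20,22):
    q=[proj(S,G+ax(np.radians(th))*(z-47)) for z in(76,0,-61)];print(th,np.round(q,1).tolist(),round((q[0][0]-q[2][0])/(q[0][1]-q[2][1]),4))
save(S,'scene9.png')
E
python3 b.py
```

```text
[501.42902193 -59.79316613 385.12916608] 0.2783172975373437
barrel
222.00 346.00 356.20 351.10 82.83
224.00 347.40 355.30 351.35 110.76
226.00 347.40 354.75 351.08 120.47
228.00 346.80 354.15 350.48 121.36
230.00 346.20 353.50 349.85 119.69
232.00 345.55 352.90 349.23 119.83
234.00 345.25 352.25 348.75 118.01
236.00 345.50 351.50 348.50 108.22
238.00 345.45 350.10 347.78 82.35
240.00 344.90 348.90 346.90 76.24
242.00 345.10 348.50 346.80 41.29
orange
194.00 350.00 372.05 361.03 3.21
196.00 350.00 360.25 355.13 3.71
198.00 352.85 357.25 355.05 68.08
200.00 352.80 357.55 355.18 155.37
202.00 352.45 357.60 355.03 177.71
204.00 351.90 357.60 354.75 181.67
206.00 351.35 357.60 354.48 182.58
208.00 350.75 357.60 354.18 183.29
210.00 350.30 357.55 353.93 184.58
212.00 350.15 357.45 353.80 187.46
214.00 349.80 357.60 353.70 188.00
216.00 349.75 359.40 354.58 192.96
218.00 348.10 359.35 353.73 136.04
220.00 348.40 357.90 353.15 162.54
10 [[362.6, 193.8], [356.5, 221.6], [351.8, 242.8]] -0.2212
14 [[363.4, 193.9], [355.2, 221.4], [348.8, 242.4]] -0.3019
18 [[364.3, 194.1], [353.9, 221.1], [345.9, 241.8]] -0.385
20 [[364.7, 194.2], [353.2, 220.9], [344.5, 241.4]] -0.4278
22 [[365.1, 194.3], [352.6, 220.7], [343.0, 241.0]] -0.4715
```

The barrel edges are clean here, with a slope of about -0.30, so the tilt is about 14° and it needs about 6° more. I'll retrace to the holder and push further.

```bash
python3 - <<'E'
from h import *
a=np.arcsin(.1674)
def F(a):return np.array([[0,np.cos(a),np.sin(a)],[0,np.sin(a),-np.cos(a)],[-1,0,0]])
net=F(a)@[2.6,16.4,-31.7]+F(a)@[-2,0,-2]+F(a-.7)@[2,-4.4,6.7]
print(net,'back',F(a-1).T@-net,'measured back',toolR().T@(np.array([467.0,-384.2,411])-monitor.state()['eef_pos'])/10)
print(toolR().round(4),F(a-1).round(4))
E
```

```text
[ 3.33735727 32.42635511 -2.6       ] back [-2.6        21.72010954 24.30726847] measured back [-2.62991893 21.68033997 24.3903287 ]
[[ 1.000e-04  6.742e-01 -7.386e-01]
 [-1.000e-04 -7.386e-01 -6.742e-01]
 [-1.000e+00  1.000e-04  0.000e+00]] [[ 0.      0.6735 -0.7392]
 [ 0.     -0.7392 -0.6735]
 [-1.      0.      0.    ]]
```

apply_moves:
  series:
    - [1,[-2.6,21.7,24.35],-1.0]
    - [1,[-2.6,21.7,24.35],-1.0]
    - [1,[-2.6,21.7,24.35],-1.0]
    - [1,[-2.6,21.7,24.35],-1.0]
    - [1,[-2.6,21.7,24.35],-1.0]
    - [1,[-2.6,21.7,24.35],-1.0]
    - [1,[-2.6,21.7,24.35],-1.0]
    - [1,[-2.6,21.7,24.35],-1.0]

```text
t: 28.02
eef_pos: [466.9, -383.8, 410.4]
tcp_rot: [-2.719, 1.57, 2.16]
ft_force: [-0.3, 0.5, -1.6]
opening: 0.278
```

apply_moves:
  series:
    - [1,[4,0,-0.15],0]
    - [1,[6.5,0,-0.15],0]
    - [1,[8.5,0,-0.15],0]
    - [1,[8.5,0,-0.15],0]

```text
t: 28.52
eef_pos: [466.9, -381.6, 324.7]
tcp_rot: [-2.539, 1.568, 2.342]
ft_force: [0.5, -0.9, -1.3]
opening: 0.272
```

apply_moves:
  series:
    - [1,[0,0,0.4],0]
    - [1,[0,0,0.8],0]
    - [1,[0,0,1.1],0]
    - [1,[0,0,1.4],0]
    - [1,[0,0,1.4],0]
    - [1,[-4,0,1.4],0]
    - [1,[-8.6,0,1.4],0]
    - [1,[-8.6,0,1.4],0]

```text
t: 29.52
eef_pos: [468.9, -396.9, 415.0]
tcp_rot: [0.496, 1.564, -0.907]
ft_force: [-0.1, -0.3, -2.0]
opening: 0.276
```

```bash
python3 - <<'E'
from h import *
s=monitor.state();print(s['eef_pos'],s['ft_force'],toolR().T@(np.array([501.4,-59.8,385])-s['eef_pos'])/10)
E
```

```text
[ 468.87523796 -396.85926065  414.99043396] [-0.13920354 -0.27822073 -1.97560535] [  2.83756734   8.83654503 -32.70360834]
```

apply_moves:
  series:
    - [1,[0,8.8,-32.7],1.0]
    - [1,[0,8.8,-32.7],1.0]
    - [1,[2.9,8.8,-32.7],1.0]
    - [1,[2.9,8.8,-32.7],1.0]
    - [1,[2.9,8.8,-32.7],1.0]
    - [1,[2.9,8.8,-32.7],1.0]
    - [1,[2.9,8.8,-32.7],1.0]
    - [1,[2.9,8.8,-32.7],1.0]

```text
t: 30.52
eef_pos: [501.0, -59.8, 382.1]
tcp_rot: [-0.312, 1.57, -2.713]
ft_force: [-0.4, -0.9, -1.6]
opening: 0.275
```

```bash
python3 b.py
```

```text
[500.96812919 -59.75979756 382.11391734] 0.2750335279604844
barrel
223.00 346.15 354.75 350.45 91.36
225.00 346.30 354.10 350.20 117.89
227.00 345.80 353.35 349.58 123.22
229.00 345.05 352.50 348.78 122.01
231.00 344.35 351.80 348.08 121.39
233.00 343.75 351.10 347.43 121.39
235.00 343.50 350.35 346.93 119.33
237.00 343.65 349.35 346.50 100.85
239.00 343.05 347.60 345.33 79.24
241.00 342.75 346.65 344.70 69.18
243.00 343.05 346.45 344.75 20.71
orange
195.00 351.00 375.95 363.48 3.29
197.00 353.80 356.95 355.38 5.67
199.00 353.15 357.55 355.35 77.33
201.00 352.85 357.75 355.30 162.37
203.00 352.35 357.80 355.08 179.46
205.00 351.70 357.80 354.75 183.62
207.00 351.00 357.70 354.35 185.67
209.00 350.25 357.65 353.95 186.21
211.00 350.05 357.60 353.83 186.33
213.00 349.65 357.50 353.58 186.54
215.00 349.20 357.65 353.43 188.08
217.00 349.30 358.65 353.98 179.83
219.00 347.25 358.10 352.68 132.54
221.00 347.90 356.70 352.30 156.83
10 [[362.8, 195.0], [356.7, 222.8], [352.1, 244.0]] -0.2199
14 [[363.7, 195.1], [355.4, 222.6], [349.1, 243.6]] -0.3006
18 [[364.5, 195.3], [354.1, 222.3], [346.2, 243.0]] -0.3838
20 [[364.9, 195.4], [353.5, 222.1], [344.7, 242.6]] -0.4265
22 [[365.3, 195.5], [352.9, 221.9], [343.3, 242.2]] -0.4702
```

The tilt is now about 16.5°, and the gauge seems to sit off-centre in the pads. I'll use the finger's own edge at u≈357.7 as a reference to see how far.

```bash
python3 - <<'E'
from h import *
s=monitor.state();M=toolR();G=s['eef_pos']+M[:,0]*171;S=cams.read_camera('scene')
cam=np.array(S['position'])-G;sg=np.sign(cam@M[:,1]);print('view dir in tool',(M.T@(cam/np.linalg.norm(cam))).round(2))
for y in(13.5,20,26):
  for w in(-10,10):
    print(y,w,[proj(S,G+M[:,1]*sg*y+M[:,2]*w+M[:,0]*x).round(1).tolist() for x in(-15,0,19)])
for w in(0,-5,-10):
    ax=-M[:,0]*np.cos(.29)+M[:,2]*np.sin(.29)
    print(w,[proj(S,G+M[:,2]*w+ax*z).round(1).tolist() for z in(15,0,-15,-47,-70)])
x,y=310,170
im=cv2.cvtColor(S['image'],cv2.COLOR_RGB2BGR)[y:y+85,x:x+85]
im=np.clip(im.astype(float)*1.0,0,255);im=(255*(im/255)**.5).astype(np.uint8)
cv2.imwrite('pics/c9.png',cv2.resize(im,(595,595),interpolation=cv2.INTER_CUBIC))
E
```

```text
view dir in tool [-0.47 -0.88 -0.1 ]
13.5 -10 [[357.1, 202.7], [356.9, 208.3], [356.8, 215.3]]
13.5 10 [[365.5, 202.4], [365.4, 208.0], [365.2, 215.1]]
20 -10 [[357.3, 204.0], [357.2, 209.6], [357.1, 216.7]]
20 10 [[365.8, 203.7], [365.7, 209.3], [365.5, 216.4]]
26 -10 [[357.6, 205.2], [357.5, 210.8], [357.3, 217.9]]
26 10 [[366.1, 204.9], [366.0, 210.5], [365.8, 217.6]]
0 [[362.5, 200.1], [360.6, 205.5], [358.6, 210.8], [354.6, 222.1], [351.8, 230.1]]
-5 [[360.4, 200.1], [358.5, 205.6], [356.6, 210.9], [352.6, 222.2], [349.8, 230.1]]
-10 [[358.3, 200.2], [356.4, 205.6], [354.5, 211.0], [350.5, 222.3], [347.7, 230.2]]
```

View pics/c9.png

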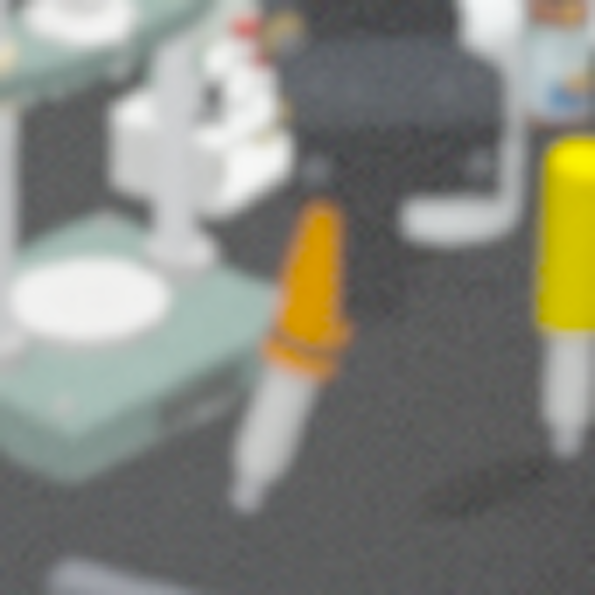

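The finger edge agrees with the model to about 1 mm, so the gauge really is about 8.5 mm off the pad centre, at about 17°. I'd rather redo the grip: straighten the gauge in the holder, release it, and regrip with an opposite pre-offset.

```bash
python3 - <<'E'
from h import *
s=monitor.state();print(s['t'],toolR().T@(np.array([468.7,-395.4,415])-s['eef_pos'])/10)
E
```

```text
30.875 [-3.22558424 22.64233889 24.94374903]
```

apply_moves:
  series:
    - [1,[-3.2,22.6,24.95],-1.0]
    - [1,[-3.2,22.6,24.95],-1.0]
    - [1,[-3.2,22.6,24.95],-1.0]
    - [1,[-3.2,22.6,24.95],-1.0]
    - [1,[-3.2,22.6,24.95],-1.0]
    - [1,[-3.2,22.6,24.95],-1.0]
    - [1,[-3.2,22.6,24.95],-1.0]
    - [1,[-3.2,22.6,24.95],-1.0]

```text
t: 31.88
eef_pos: [468.4, -394.5, 414.4]
tcp_rot: [-2.697, 1.57, 2.182]
ft_force: [-0.0, 0.0, -2.4]
opening: 0.276
```

```bash
python3 - <<'E'
from h import *
s=monitor.state();M=toolR();print(s['t'],s['eef_pos'],M.round(3)[:,1:])
print('hole in tool',M.T@(np.array([463,-352.8,68])-s['eef_pos']))
E
```

```text
31.875 [ 468.42465602 -394.47772872  414.40352819] [[ 0.986  0.166]
 [ 0.166 -0.986]
 [-0.    -0.001]]
hole in tool [346.43268413   1.67194043 -41.75481159]
```

apply_moves:
  series:
    - [1,[4,0,0],0]
    - [1,[7.5,0,0],0]
    - [1,[9.4,0,0],0]
    - [1,[9.4,0,0],0]
    - [1,[9.4,0,-0.6],0]
    - [1,[9.4,0,-1.2],0]
    - [1,[9.4,0,-1.8],0]
    - [1,[9.4,0,-2.4],0]
    - [1,[9.4,0,-3],0]
    - [1,[9.4,0,-3.6],0]
    - [1,[9.4,0,-3.9],0]
    - [1,[9.4,0,-3.9],0]

```text
t: 33.38
eef_pos: [462.5, -356.1, 321.6]
tcp_rot: [0.7, 1.567, -0.703]
ft_force: [3.2, -3.2, 1.2]
opening: 0.282
```

apply_moves:
  series:
    - [1,[0.6,0,0],0]
    - [1,[1.2,0,0],0]
    - [1,[1.2,0,0],0]

```text
t: 33.75
eef_pos: [462.5, -356.2, 308.4]
tcp_rot: [0.86, 1.569, -0.543]
ft_force: [5.8, -4.0, -4.2]
opening: 0.28
```

apply_moves:
  series:
    - [1,[0.8,0,0],0]
    - [1,[1.5,0,0],0]
    - [1,[1.5,0,0],0]
    - [-0.3,[1.5,0,0],0]
    - [-0.3,[1.5,0,0],0]
    - [-0.3,[1.5,0,0],0]
    - [-0.3,[2.45,0,-0.9],0]
    - [-0.3,[2.45,0,-0.9],0]
    - [-0.3,[2.45,0,-0.9],0]
    - [1,[2.45,0,-0.9],0]
    - [1,[2.45,0,-0.9],0]
    - [1,[2.45,0,-0.9],0]
    - [1,[2.45,0,-0.9],0]
    - [1,[2.45,0,-0.9],0]

```text
t: 35.5
eef_pos: [460.8, -347.2, 284.3]
tcp_rot: [0.885, 1.57, -0.518]
ft_force: [1.1, 0.5, -0.8]
opening: 0.276
```

apply_moves:
  series:
    - [1,[-1.8,0,0],0]
    - [1,[-3.6,0,0],0]
    - [1,[-3.6,0,0],0]
    - [1,[-3.6,0,0.7],0]
    - [1,[-3.6,0,1.4],0]
    - [1,[-3.6,0,2.1],0]
    - [1,[-3.6,0,2.8],0]
    - [1,[-3.6,0,3.5],0]
    - [1,[-3.6,0,4.2],0]
    - [1,[-3.6,0,4.2],0]

```text
t: 36.75
eef_pos: [467.9, -388.7, 318.8]
tcp_rot: [-3.036, 1.568, 1.843]
ft_force: [3.8, 4.0, -1.8]
opening: 0.284
```

```bash
python3 - <<'E'
from h import *
s=monitor.state();print(s['eef_pos'],s['ft_force'],s['moment'],toolR().T@(np.array([501.4,-59.8,411])-s['eef_pos'])/10)
E
```

```text
[ 467.89561665 -388.68199256  318.77718506] [ 3.83039355  3.97128616 -1.8106538 ] [ 0.81026929 -0.98052567 -0.11271619] [ -9.1400913    8.77311286 -31.8967206 ]
```

Now I'll lift out, go to the measuring place with the 1.0 turn, and measure.

apply_moves:
  series:
    - [1,[-4,0,0],0]
    - [1,[-9.2,0,0],0]
    - [1,[-9.2,0,0],0]
    - [1,[-9.2,8.8,-31.9],1.0]
    - [1,[-9.2,8.8,-31.9],1.0]
    - [1,[-6.5,8.8,-31.9],1.0]
    - [1,[-6.5,8.8,-31.9],1.0]
    - [1,[-6.5,8.8,-31.9],1.0]
    - [1,[-6.5,8.8,-31.9],1.0]
    - [1,[-6.5,8.8,-31.9],1.0]
    - [1,[-6.5,8.8,-31.9],1.0]

```text
t: 38.12
eef_pos: [501.1, -59.8, 384.3]
tcp_rot: [-0.775, 1.569, 3.107]
ft_force: [-0.1, -0.6, -2.2]
opening: 0.279
```

```bash
python3 b.py
```

```text
[501.14318825 -59.81972335 384.25883292] 0.27914489072650456
barrel
222.00 346.90 355.30 351.10 101.18
224.00 346.70 354.65 350.68 123.01
226.00 346.20 353.85 350.03 123.69
228.00 345.30 352.90 349.10 123.11
230.00 344.35 352.00 348.18 123.01
232.00 343.60 351.10 347.35 121.79
234.00 343.45 350.25 346.85 119.40
236.00 343.45 349.25 346.35 99.49
238.00 342.65 347.15 344.90 80.96
240.00 342.40 346.20 344.30 65.68
242.00 342.45 345.85 344.15 16.71
orange
194.00 351.00 375.15 363.08 3.17
196.00 350.50 369.85 360.18 2.50
198.00 355.15 358.50 356.83 37.04
200.00 354.50 358.35 356.43 89.25
202.00 354.05 357.95 356.00 143.67
204.00 353.40 357.85 355.63 167.29
206.00 352.75 357.75 355.25 177.17
208.00 351.95 357.70 354.83 183.87
210.00 351.10 357.70 354.40 188.12
212.00 350.70 357.65 354.18 189.42
214.00 350.30 357.90 354.10 197.71
216.00 350.40 359.95 355.18 190.12
218.00 348.20 359.45 353.83 145.46
220.00 349.00 357.85 353.43 165.00
10 [[362.8, 194.2], [356.7, 222.0], [352.1, 243.3]] -0.2191
14 [[363.7, 194.3], [355.4, 221.8], [349.1, 242.9]] -0.2997
18 [[364.5, 194.5], [354.1, 221.5], [346.2, 242.3]] -0.3827
20 [[364.9, 194.6], [353.5, 221.4], [344.8, 241.9]] -0.4254
22 [[365.3, 194.7], [352.9, 221.2], [343.3, 241.5]] -0.4691
```

The barrel slope is now about -0.41 to -0.45, so the tilt is 20°±1, and the gauge is only about 4 mm off-centre in the pads. Next: the tip offset and the dot position.

```bash
python3 - <<'E'
from h import *
s=monitor.state();M=toolR();G=s['eef_pos']+M[:,0]*171
S=cams.read_camera('scene');T=cams.read_camera('top')
for uv in((344.1,242.6),(353.4-.4,221.4)):
    p,r=ray(S,uv[0]-.4,uv[1]);P=p+r*((G-p)@M[:,1])/(r@M[:,1]);print('rel TCP',(M.T@(P-s['eef_pos'])).round(1))
c,n=np.cos(ST[2]),np.sin(ST[2])
im=T['image'].astype(int)
w=np.clip(im[...,0]-im[...,1:].max(2)-25,0,None)[243:258,321:335]
v,u=np.mgrid[243:258,321:335];uv=((w*u).sum()/w.sum(),(w*v).sum()/w.sum());print(uv,w.sum())
P=atz(T,*uv,60);d=P[:2]-ST[:2];print('dot',P,'local',c*d[0]+n*d[1],-n*d[0]+c*d[1])
im=S['image'].astype(int)
p=proj(S,P);print('scene pred',p)
x,y=int(p[0])-8,int(p[1])-8;w=np.clip(im[...,0]-im[...,1:].max(2)-25,0,None)[y:y+17,x:x+17];v,u=np.mgrid[y:y+17,x:x+17]
if w.sum():
    uv2=((w*u).sum()/w.sum(),(w*v).sum()/w.sum());print(uv2,w.sum(),tri(T,uv,S,uv2))
Mz=np.array([c*0+n,-c]);print('hub check',AX)
tip=P+np.array([n*-1,c,0])*0
tcp=P+np.array([0,0,272.5])+41.4*np.array([n,-c,0])+25*np.array([n*.342,-c*.342,.94])
print('hover tcp',tcp,'shift',M.T@(tcp-s['eef_pos'])/10)
E
```

```text
rel TCP [275.7   0.  -39.5]
rel TCP [216.3   0.  -18.3]
(np.float64(328.59090909090907), np.float64(250.0)) 22
dot [568.29698217   6.84775371  60.        ] local 1.4784103074469748 -51.429501405248146
scene pred [321.69876391 261.07187747]
hub check [539.07610702 170.69861605]
hover tcp [576.62946438 -42.40234518 356.        ] shift [ 2.91376689  3.77453315 -6.78266023]
```

apply_moves:
  series:
    - [1,[-1,3.6,-6.7],-1.0]
    - [1,[-1,3.6,-6.7],-1.0]
    - [1,[-1,3.6,-6.7],-1.0]
    - [1,[-1,3.6,-6.7],-1.0]
    - [1,[-1,3.6,-6.7],-1.0]
    - [1,[-1,3.6,-6.7],-1.0]
    - [1,[2.6,3.6,-6.7],-1.0]
    - [1,[2.6,3.6,-6.7],-1.0]

```text
t: 39.52
eef_pos: [574.6, -41.1, 357.5]
tcp_rot: [-1.904, 1.567, 2.976]
ft_force: [-0.4, 0.5, -1.5]
opening: 0.281
```

```bash
python3 - <<'E'
from h import *
s=monitor.state();M=toolR();print(s['t'],s['eef_pos'],s['ft_force'])
tip=s['eef_pos']+M@[274,0,-39.5];print('tip est',tip)
S=cams.read_camera('scene');save(S,'scene10.png');print('tip px',proj(S,tip),'dot px',proj(S,[566.9,6.6,60]))
y,x=205,285
cv2.imwrite('pics/c10.png',cv2.resize(cv2.imread('pics/scene10.png')[y:y+75,x:x+75],(600,600),interpolation=cv2.INTER_CUBIC))
E
```

```text
39.525 [574.5578594  -41.06385401 357.52983489] [-0.35693729  0.45247965 -1.49405472]
tip est [566.84111131  -1.93008706  83.58595363]
tip px [324.26164607 251.86677163] dot px [322.19104812 261.22053175]
```

View pics/c10.png

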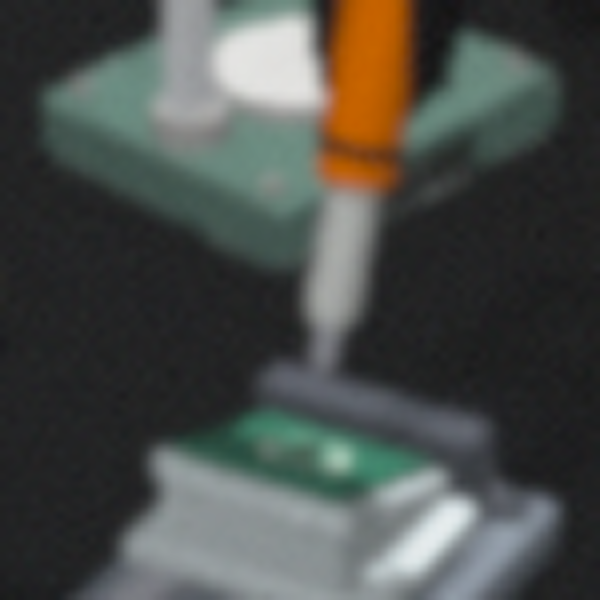

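The tip is seen at about (324.9,251.5) and the ring centre at about (322.3,261.4), both within about half a pixel of prediction. I'll approach along the plate normal.

apply_moves:
  series:
    - [1,[0.9,0.1,-0.33],0]
    - [1,[1.7,0.1,-0.62],0]
    - [1,[1.9,0.1,-0.68],0]
    - [1,[1.9,0.1,-0.68],0]
    - [1,[1.9,0.1,-0.68],0]

```text
t: 40.2
eef_pos: [574.8, -34.1, 340.5]
tcp_rot: [0.996, 1.57, -0.407]
ft_force: [-0.2, 0.2, -0.6]
opening: 0.279
```

```bash
cat > q.py <<'E'
from h import *
F=[]
for _ in range(6): F.append(monitor.state()['ft_force']);S=cams.read_camera('scene')
s=monitor.state();M=toolR();F=np.mean(F,0)
n=np.array([np.sin(ST[2])*.342,-np.cos(ST[2])*.342,.94])
tip=s['eef_pos']+M@[274,0,-39.5]
print(s['t'],s['eef_pos'].round(2),'F',F.round(2),'along n',(F@n).round(2),'dist',((tip-[566.9,6.6,60])@n).round(2),'mom',s['moment'].round(3))
E
python3 q.py
```

```text
40.5 [574.72 -34.12 340.3 ] F [-0.03 -0.14 -1.79] along n -1.64 dist 6.6 mom [-0.086 -0.155 -0.049]
```

apply_moves:
  series:
    - [1,[0.25,0,-0.09],0]
    - [1,[0.5,0,-0.18],0]
    - [1,[0.5,0,-0.18],0]

```text
t: 40.88
eef_pos: [574.4, -32.2, 334.9]
tcp_rot: [-1.761, 1.57, 3.119]
ft_force: [0.9, -1.1, -2.2]
opening: 0.279
```

```bash
python3 q.py
```

```text
41.175 [574.44 -32.31 335.28] F [ 0.35 -0.33 -1.66] along n -1.43 dist 1.25 mom [-0.015 -0.111  0.009]
```

apply_moves:
  series:
    - [1,[0.15,0,-0.05],0]
    - [1,[0.3,0,-0.11],0]
    - [1,[0.3,0,-0.11],0]

```text
t: 41.55
eef_pos: [574.2, -31.2, 332.0]
tcp_rot: [-1.6, 1.57, -3.003]
ft_force: [0.8, -0.6, -1.8]
opening: 0.278
```

```bash
python3 q.py
```

```text
41.85 [574.24 -31.21 332.26] F [-0.02 -0.21 -1.59] along n -1.42 dist -1.97 mom [-0.057 -0.1   -0.043]
```

apply_moves:
  series:
    - [1,[0.15,0,-0.05],0]
    - [1,[0.3,0,-0.11],0]
    - [1,[0.3,0,-0.11],0]

```text
t: 42.22
eef_pos: [574.1, -30.1, 329.2]
tcp_rot: [0.854, 1.57, -0.548]
ft_force: [0.2, -0.3, 0.1]
opening: 0.277
```

```bash
python3 q.py
```

```text
42.525 [574.09 -30.13 329.32] F [ 0.15 -0.3   0.07] along n 0.18 dist -5.11 mom [-0.129 -0.19  -0.035]
```

Contact: the push is up about 1.7 N, so about 2 mm in. I'll use the last picture to check where the tip sits against the ring.

```bash
python3 - <<'E'
from h import *
ims=[cams.read_camera(n) for n in('scene','scene','scene','top')];S,T=ims[0],ims[3]
im=np.mean([i['image'] for i in ims[:3]],0)
z=lambda i,x,y,w,W:cv2.resize((255*(i[y:y+w,x:x+w,::-1]/255.)**.6).astype(np.uint8),(W,W),interpolation=cv2.INTER_CUBIC)
cv2.imwrite('pics/c11.png',np.hstack([z(im,300,235,48,576),np.vstack([z(T['image'],310,230,36,216),np.zeros((360,216,3),np.uint8)])]))
c,n=np.cos(ST[2]),np.sin(ST[2])
D=np.array([566.9,6.6,60]);X=np.array([c,n,0]);Yp=np.array([-n*.94,c*.94,.342])
px=lambda P:((proj(S,P)-[300,235]+.5)*12-.5).round(0).tolist()
print('dot',px(D),'ring+x,-x',px(D+12.5*X),px(D-12.5*X),'+y,-y',px(D+12.5*Yp),px(D-12.5*Yp),'plate corners',[px(D+a*30*X+b*30*Yp) for a in(-1,1) for b in(-1,1)])
E
```

```text
dot [272.0, 320.0] ring+x,-x [220.0, 304.0] [324.0, 336.0] +y,-y [243.0, 330.0] [300.0, 310.0] plate corners [[462.0, 334.0], [330.0, 385.0], [217.0, 259.0], [78.0, 306.0]]
```

View pics/c11.png

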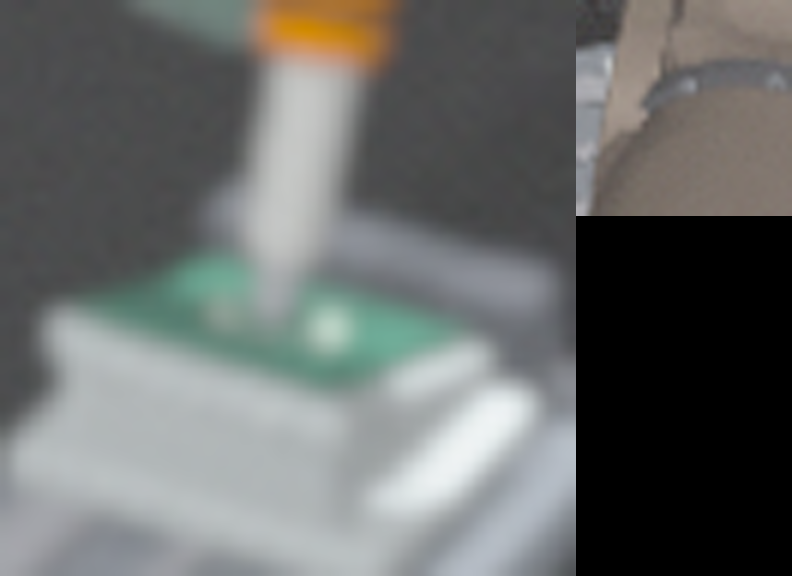

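The nose end, at about (275,323), lies midway between the visible ring lobes, within about 2 mm of the dot. I'll press in the rest of the way.

apply_moves:
  series:
    - [1,[0.13,0,-0.05],0]
    - [1,[0.26,0,-0.09],0]
    - [1,[0.38,0,-0.13],0]
    - [1,[0.5,0,-0.18],0]
    - [1,[0.5,0,-0.18],0]
    - [1,[0.5,0,-0.18],0]

```text
t: 43.48
eef_pos: [573.8, -28.4, 324.3]
tcp_rot: [0.826, 1.571, -0.577]
ft_force: [0.8, -0.8, 2.3]
opening: 0.281
```

```bash
python3 q.py; python3 q.py; python3 - <<'E'
from h import *
ims=[cams.read_camera('scene')['image'] for _ in range(6)];lum=np.mean(ims,0).mean(2)
for r in range(238,264):print(r,lum[r,312:336].round().astype(int).tolist())
E
```

```text
43.775 [573.78 -28.35 324.26] F [ 0.45 -0.54  2.26] along n 2.33 dist -10.48 mom [-0.185 -0.313 -0.036]
44.075 [573.77 -28.35 324.24] F [ 0.87 -0.95  2.06] along n 2.31 dist -10.5 mom [-0.123 -0.308 -0.012]
238 [35, 36, 38, 40, 44, 51, 57, 61, 72, 85, 87, 82, 81, 79, 76, 73, 67, 62, 56, 50, 40, 37, 34, 34]
239 [35, 34, 35, 34, 36, 40, 43, 48, 61, 78, 87, 90, 91, 89, 85, 80, 75, 72, 64, 55, 44, 36, 34, 35]
240 [35, 35, 34, 33, 34, 35, 36, 39, 50, 69, 87, 99, 101, 99, 95, 90, 84, 78, 69, 59, 46, 36, 34, 35]
241 [35, 34, 35, 34, 34, 35, 35, 36, 44, 63, 90, 109, 117, 116, 112, 106, 96, 83, 69, 56, 44, 34, 35, 34]
242 [34, 35, 35, 34, 34, 34, 34, 34, 42, 61, 96, 124, 135, 137, 131, 121, 105, 85, 64, 49, 40, 36, 35, 35]
243 [35, 34, 35, 34, 35, 35, 34, 34, 42, 68, 108, 139, 153, 154, 148, 134, 112, 82, 55, 41, 36, 35, 35, 35]
244 [35, 34, 35, 34, 33, 35, 34, 36, 47, 78, 118, 149, 162, 165, 156, 141, 114, 78, 48, 36, 35, 35, 35, 34]
245 [34, 34, 35, 35, 34, 35, 34, 36, 53, 89, 127, 154, 166, 166, 158, 141, 111, 73, 44, 35, 35, 33, 34, 35]
246 [34, 33, 35, 34, 34, 35, 35, 37, 59, 98, 136, 15
[... 1212 characters left out ...]
106, 84, 75, 75, 77, 76, 78, 81, 84, 87]
258 [48, 54, 66, 80, 91, 98, 102, 107, 120, 137, 148, 148, 138, 120, 98, 81, 72, 70, 68, 66, 66, 70, 73, 77]
259 [55, 60, 69, 78, 86, 96, 103, 105, 112, 126, 135, 133, 123, 109, 98, 90, 84, 78, 72, 67, 65, 64, 64, 67]
260 [60, 60, 64, 68, 77, 92, 104, 104, 104, 114, 122, 116, 105, 99, 108, 114, 108, 94, 84, 80, 76, 72, 68, 66]
261 [66, 63, 62, 62, 69, 86, 100, 100, 95, 100, 105, 99, 92, 102, 129, 146, 136, 111, 96, 92, 90, 87, 84, 79]
262 [83, 76, 70, 67, 68, 76, 87, 88, 85, 89, 92, 89, 87, 107, 142, 162, 149, 119, 102, 100, 99, 98, 96, 92]
263 [112, 102, 93, 86, 79, 75, 75, 75, 75, 78, 81, 79, 81, 98, 128, 144, 134, 111, 100, 100, 102, 102, 101, 102]
```

```bash
python3 -c "
from h import *
job.job_done();s=monitor.state();print(s['t'],s['ft_force'],s['opening'])"
```

```text
the job is handed in; nothing more can be done
the job is handed in; nothing more can be done
```

The job is handed in: the carriage is against its stop, and the gauge is held pressed on the plate, finishing at about 44 s of the 64 s allowed. The moves can only turn the tool about its own pointing axis, so I couldn't tilt the gripper. Instead I pivoted the gauge in the grip against the rim of its holder.

**What happened on the way**
- **Crank:** on the first pass I pushed past the stop, and the fingers slipped off the handle and nudged it back. I gripped it again and wound until it held against about 33 N. A top view then showed the carriage touching the stop block.
- **Gauge:** an early wrong-sign move made the grip slide along the gauge, so I re-seated it and gripped it again. The first tilt reached only about 17° and sat off-centre in the pads, so I straightened it, gripped it a third time and tilted it afresh.

**Last checks**

| Check | Result |
|---|---|
| Tilt, before the approach | about 20°, give or take 1° |
| Tilt while pressing | only a rough look at the barrel edges, no clear change |
| Push on the plate | about 3.8 N along the plate normal, so the nose is about 7 mm in (half way) |
| Grip | force rose by 0.4 N per mm over the last 5.4 mm, so the gauge was not sliding in the jaws |
| Tip position | within about 2 mm of the dot's centre, judged from the scene camera before the final press |

**What I could not confirm**
- The top camera was blocked by the arm at the end, so no second view confirms the tip position.
- Contact came about 3–4 mm lower than my estimate. I set the final depth from the measured force, so this should not affect the press.
- The readout I asked for after hand-in returned nothing, so the last force figures are from just before.

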